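Walk the heavy bar case back against its stop

ROBOT

A 6-joint arm with a two-finger parallel gripper is mounted at the origin on a cart in front of the work surface, level with it; the furniture and walls round the work are solid. World frame = base frame: x ahead of the robot, y to its left, z up, the work surface at z = 0. Lengths are in m, angles in degrees, forces in N, time in s.
With the tool pointing down it reaches from about 0.375 to 0.975 m from the base axis. Payload 3.8 kg.
Tool frame: the origin (TCP) lies midway between the tips of the shut fingers; the grasp point (between the pads) lies 19 mm behind it; x points along the fingers, z is the direction in which the jaws open and shut, and the axes are right-handed (so a half turn about x gives the same grasp; the last joint's range is limited). The gripper opens to 85 mm and grips with 20 to 120 N. Pads are 22 mm wide; open, the fingers measure 114 mm over their backs; the gripper's body (76 mm by 85 mm) begins 54 mm behind the grasp point. The pads swing forward as they close: fully open they stand 13 mm farther back than shut.
Start: joints at [-71.328, 15.12, 91.902, -0, 72.978, -2.114], TCP at [0.24, -0.631, 0.195] pointing down, gripper open.
Joint ranges: [-150.88, 150.88], [-54.13, 125.18], [17.81, 147.31], [-75.09, 255.09], [0, 152.58], [-146.25, 146.25]. Speed limits (degrees/s): [147.25, 147.25, 180, 180, 180, 180].

INTERFACE

Orientations are given as [roll, pitch, yaw] about the fixed x, y, z axes, in that order (R = Rz(yaw) Ry(pitch) Rx(roll)).
In Python, from workcell import status, eyes, order gives the robot as it stands. The module is installed in compiled form; this text tells all that it offers.
- The arm moves only by the shell command python3 -m inch 'ROWS' [FORCE]. ROWS is JSON, a list of rows, each a list of 7 numbers: the shift along the tool's x, y, z in mm, then the turn, a rotation vector about the tool's x, y, z in degrees, then the closure, from 0 (fully open) to 1 (shut). In form: [[tx, ty, tz, ax, ay, az, jaw], ...]. A call has 1 to 10 rows; each row is the pose to reach, as a shift and turn from the pose commanded when the call began, along the tool's axes at that moment; what a row does not reach only later rows make up. A row lasts 1/12 s, in which the tool goes at most 41.7 mm and 7.16 degrees, less where a joint would pass 70% of its speed; a pose out of reach is approached as far as the arm can. A call with a gripper value outside its range is refused whole. The fingers move at their own pace and stop on an object; FORCE is the grip in N (left out, the last holds). Time passes only in rows, so rows that repeat a pose let the fingers close. It gives the time, the measured TCP pose, the force and the opening at its end, in the units of the state.
- status.sense(): the state, without advancing time (a new reading comes with each control period).
- eyes.grab_frame(name): name is "side" or "top" or "wrist"; returns the picture (420x560x3 uint8, red, green, blue); there is no depth.
- eyes.get_calibration(name): a dict with "fov_y" (degrees; the focal length in pixels is half the picture's height over the tangent of half this angle, whatever the lens; pixels are square), "cx", "cy" (the principal point, pixels), "R" (3x3) and "t" (3): a world point X has camera coordinates R X + t. Camera axes: x right, y down, z forward; pixel columns grow to the right and rows downward; lengths in m; the calibration is good to about 2 mm. A picture is of the moment at which its call begins: read the wrist's pose just before it. get_calibration takes no time and is no camera call; for the wrist camera it gives the pose at the moment of the call.
- order.sign_off(): hands the job in, once; it reports no verdict.
The state is a dict: "t": time; "joint_positions": joint angles; "dq": joint speeds; "effort": joint torques, N m; "ee_pos": TCP position; "eef_rot": TCP orientation; "force": force on the tool from outside, world axes, zero at the start; "wrist_torque": the same for the moment, N m; "width": opening from 0.0 (shut) to 1.0 (fully open).
Only numpy, scipy, OpenCV 4.12 (cv2) and the standard library are available. Lean on these libraries where they do the work, as an engineer would, in place of code of your own. Each camera call takes 0.05 s, during which the arm holds its last target.

TASK

The filled walnut bar case near the front is too heavy to shove straight: walk it back over the worktop by nudging its two near corners in turn, pushing low, until it stands square and centred against the oak rail behind it, and bed it there with a firm corner push, so that it touches both rubber pads. Never push the case with more than 25 N, do not tip or lift it, and leave the other things where they are. Finish with the case at rest and your hand off it.

Things in the scene. Friction and masses are not known exactly. Their poses are not given: they have to be found in the camera images.
- case: Walnut box (the near one; a like one at the back wall is no part of this) with brass fittings, about 3.6 kg, 150 mm deep (x, away from the robot), 220 wide (y), 96 high; small brass tab in the middle of the near face. Origin: centre of its underside on the worktop, z up. The near face is flat, x = -75 mm, from 8 mm up. It stands on four rubber feet 42 mm before and behind, 32 mm to each side of the centre, 8 mm high.
- case_near_left (a point): Near left (+y) corner: case frame (-75, 110, 21) mm. A push on the slick near face 10 to 20 mm in from a near corner and under 55 mm high (higher may tip it) needs 10 to 18 N, or more if the finger also presses the case down (let it rise a few mm instead), and swings the case about a point some 45 mm to the other side of its centre.
- case_near_right (a point): Near right (-y) corner: case frame (-75, -110, 21) mm; behaves like the left one. A push in the middle would need 26 to 31 N, too much.
- case_far_left (a point): Point of the case's far face that meets the left pad: case frame (75, 90, 21) mm.
- case_far_right (a point): Point of the case's far face that meets the right pad: case frame (75, -90, 21) mm.
- stop: Low light-oak rail screwed to the worktop behind the case, 30 mm deep, 280 mm long along its y, 34 mm high, with brass lugs on its far side. Origin: centre of its underside; x points away from the robot. On its near face two black rubber pads, 34 mm wide and 20 mm high, centred 21 mm up and at y = +90 and -90 mm; the rubber gives about 1 mm under a push of about 20 N on the near corner.
- stop_face (a point): Middle between the two pads, in the plane of their near faces: stop frame (-20, 0, 0) mm, axes as the stop. The case is home when its far face lies in this plane (case origin at x = -75 mm in this frame, same yaw).
- stopper: Bystander: brass bottle stopper standing on its head, 31 mm wide, 45 mm high. Origin under its centre.
- vanilla: Bystander: small brown dropper bottle with a pale label and black rubber bulb, 34 mm wide, 102 mm high. Origin under its centre.
- cherry_jar: Bystander, near the right edge: red jar with green lid, 62 mm wide, 86 mm high. Origin under its centre.
- salt: Bystander: salt shaker, 44 mm wide, 90 mm high. Origin under its centre.

How it is judged:
By the outcome, as a careful person would: the job done as asked, in the order asked, and still so for the second after the job is handed in, with the robot touching nothing.
It also fails if it takes over 72 s, if anything falls off the work surface, if the arm or the gripper's body presses on something with over 40 N, if the wrist force passes 120 N, or if a joint passes its speed limit or range.

## Working session

There is one attempt and no reset: what is moved stays moved. The work goes in short steps, Python scripts to look and compute and a shell command to move; the robot and the scene stay as the last step left them, time stands still between calls to the robot, and variables do not carry over. Pictures are saved under pics/ and viewed, and the job is handed in when it is done.

```bash
mkdir -p pics; ls; python3 - <<'E'
from workcell import status, eyes
import cv2,json
print(status.sense())
for n in ("top","side","wrist"):
    c=eyes.get_calibration(n); print(n,c)
    cv2.imwrite(f"pics/{n}0.png",eyes.grab_frame(n)[:,:,::-1])
E
```

```text
pics
{'t': 0.0, 'joint_positions': array([-7.13296673e+01,  1.51688552e+01,  9.19827832e+01, -2.34590245e-03,
        7.29788907e+01, -2.11618539e+00]), 'dq': array([-0.03852825, -0.00975927,  0.00841984, -0.07304668,  0.04401825,
        0.09253924]), 'effort': array([-8.51816844e-05, -5.15118599e+01, -3.67314684e+01, -2.92729128e-04,
        1.27630393e-02, -1.47911123e-05]), 'ee_pos': array([ 0.23924333, -0.63028518,  0.1936513 ]), 'eef_rot': array([178.8676591 ,  89.86945174, 109.65486645]), 'force': array([-0.14107769, -0.05095321,  0.58810026]), 'wrist_torque': array([-0.02790616,  0.06303515,  0.0289029 ]), 'width': 1.0015919107270481}
top {'fov_y': 54.087934549117094, 'cx': 284.8504544482649, 'cy': 204.91433296088576, 'R': array([[-0.0051776 , -0.99997508,  0.00479856],
       [-0.9851612 ,  0.00427755, -0.17157833],
       [ 0.17155353, -0.00561572, -0.9851588 ]]), 't': array([-0.11786167,  0.60922525,  1.14538653])}
side {'fov_y': 54.90889481153148, 'cx': 274.08918803252317, 'cy': 208.2066763741725, 'R': array([[-0.99523972, -0.0961497 , -0.01590997],
       [-0.03579094,  0.51243996, -0.85797686],
       [ 0.09064712, -0.85332323, -0.51344189]]), 't': array([0.61125091, 0.09354582, 0.84527455])}
wrist {'fov_y': 62.16894781582523, 'cx': 279.31214310056055, 'cy': 212.45952839178, 'R': array([[ 0.35493497, -0.9348895 , -0.00166777],
       [-0.90122485, -0.34262736,  0.26533049],
       [-0.24862611, -0.09267204, -0.96415608]]), 't': array([-0.67338094, -0.03407824,  0.37900569])}
```

View pics/top0.png

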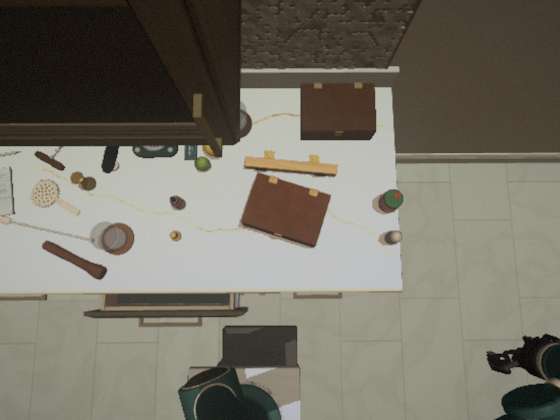

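View pics/side0.png

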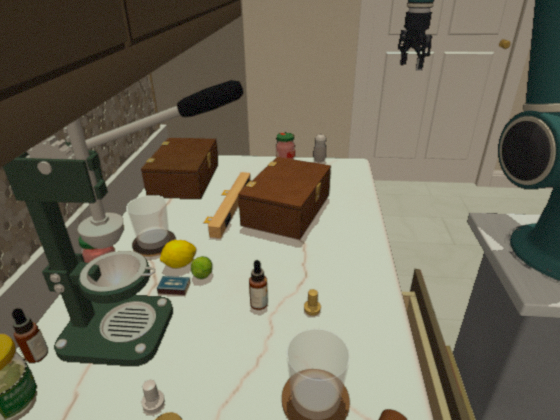

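View pics/wrist0.png

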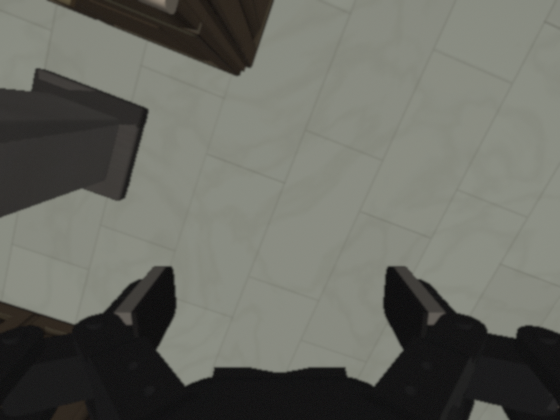

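```bash
cat > h.py <<'E'
import numpy as np,cv2
from workcell import status,eyes
def K(c): 
    f=210/np.tan(np.radians(c['fov_y']/2)); return f
def p2w(c,u,v,z):
    f=K(c); d=np.array([(u-c['cx'])/f,(v-c['cy'])/f,1.]); R=np.array(c['R']); o=-R.T@c['t']; d=R.T@d
    return o+d*(z-o[2])/d[2]
def w2p(c,X):
    q=np.array(c['R'])@np.array(X)+c['t']; f=K(c); return f*q[0]/q[2]+c['cx'],f*q[1]/q[2]+c['cy']
def crop(src,dst,x0,y0,w,h,s):
    im=cv2.imread(src)[y0:y0+h,x0:x0+w]; im=cv2.resize(im,None,fx=s,fy=s,interpolation=cv2.INTER_CUBIC)
    for i in range(0,w,10):
        cv2.line(im,(i*s,0),(i*s,4 if i%50 else 10),(0,255,0),1)
    for i in range(0,h,10): cv2.line(im,(0,i*s),(4 if i%50 else 10,i*s),(0,255,0),1)
    cv2.imwrite(dst,im)
E
python3 - <<'E'
from h import *
crop('pics/top0.png','pics/top0c.png',230,145,114,110,7)
crop('pics/side0.png','pics/side0c.png',200,150,140,90,5)
E
```

```text
(no output)
```

View pics/top0c.png

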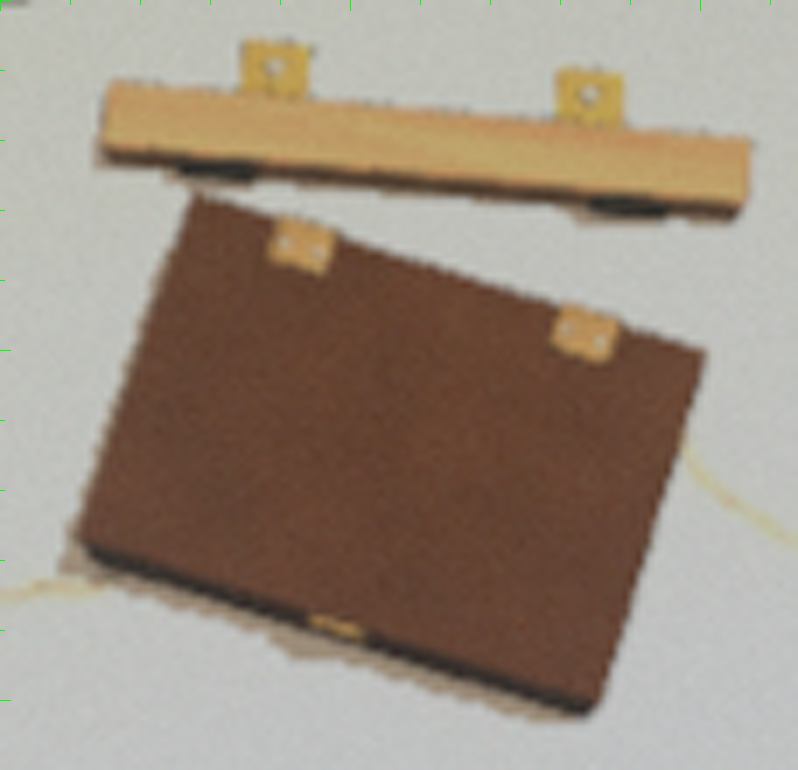

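View pics/side0c.png

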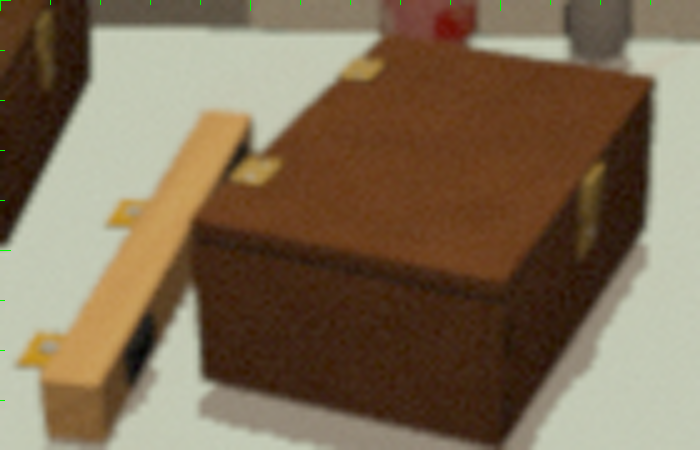

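```bash
cat >> h.py <<'E'
from scipy.optimize import least_squares
def fitrect(P,L,W):
    # P: world xy of FL,FR,NR,NL
    m=np.array([[L/2,W/2],[L/2,-W/2],[-L/2,-W/2],[-L/2,W/2]])
    def r(p):
        c,s=np.cos(p[2]),np.sin(p[2]); return ((m@np.array([[c,s],[-s,c]])+p[:2])-P).ravel()
    s=least_squares(r,[*np.mean(P,0),0]); return s.x,np.abs(s.fun).max()
def corners(c,pts,z,x0,y0,s,L,W):
    P=np.array([p2w(c,(a+.5)/s-.5+x0,(b+.5)/s-.5+y0,z)[:2] for a,b in pts])
    e=[np.linalg.norm(P[i]-P[(i+1)%4]).round(4) for i in range(4)]
    x,r=fitrect(P,L,W); print('sides',e,'pose',x[:2].round(4),np.degrees(x[2]).round(2),'res',r.round(4)); return x
def rel(case,rail):
    o=rail[:2]; th=rail[2]; c,s=np.cos(th),np.sin(th); R=np.array([[c,s],[-s,c]])
    q=R@(case[:2]-o); print('case in stop_face frame: x %.1f y %.1f mm yaw %.2f'%((q[0]+.020)*1e3,q[1]*1e3,np.degrees(case[2]-th)))
E
python3 - <<'E'
from h import *
c=eyes.get_calibration('top')
a=corners(c,[(196,194),(706,352),(600,702),(78,542)],.096,230,145,7,.15,.22)
b=corners(c,[(110,80),(752,138),(744,205),(100,150)],.034,230,145,7,.03,.28)
rel(a,b)
cs=eyes.get_calibration('side')
for n,x,L,W,z in(('case',a,.15,.22,.096),('rail',b,.03,.28,.034)):
  for sx,sy in((1,1),(1,-1),(-1,-1),(-1,1)):
    p=x[:2]+[np.cos(x[2])*sx*L/2-np.sin(x[2])*sy*W/2,np.sin(x[2])*sx*L/2+np.cos(x[2])*sy*W/2]
    u,v=w2p(cs,[*p,z]); print(n,p.round(4),'side crop',round((u-200)*5),round((v-150)*5))
for n,u,v,z in(('stopper',175,236,.02),('vanilla',178,202,.06),('jar',392,201,.08),('salt',393,238,.08),('edge',320,291,0)):
  print(n,p2w(c,u,v,z).round(3))
E
```

```text
sides [np.float64(0.2162), np.float64(0.1476), np.float64(0.2165), np.float64(0.1496)] pose [ 0.5918 -0.1235] -17.69 res 0.0019
sides [np.float64(0.2778), np.float64(0.03), np.float64(0.2774), np.float64(0.0314)] pose [ 0.7338 -0.1384] -5.43 res 0.0019
case in stop_face frame: x -122.7 y 1.4 mm yaw -12.26
case [ 0.6967 -0.0415] side crop 190 212
case [ 0.6299 -0.2511] side crop 384 26
case [ 0.487  -0.2055] side crop 659 69
case [0.5538 0.0041] side crop 510 275
rail [ 7.62e-01 -4.00e-04] side crop 38 374
rail [ 0.7355 -0.2791] side crop 202 104
rail [ 0.7056 -0.2763] side crop 254 107
rail [0.7321 0.0024] side crop 103 380
stopper [0.523 0.204 0.02 ]
vanilla [0.617 0.189 0.06 ]
jar [ 0.614 -0.427  0.08 ]
salt [ 0.508 -0.424  0.08 ]
edge [ 0.361 -0.223  0.   ]
```

```bash
cat >> h.py <<'E'
from scipy.spatial.transform import Rotation as Ro
def toolR(s=None):
    s=s or status.sense(); return Ro.from_euler('xyz',s['eef_rot'],degrees=True)
def tgtR(T,psi,sg=1):
    T,p=np.radians([T,psi]); x=np.array([np.sin(T)*np.cos(p),np.sin(T)*np.sin(p),-np.cos(T)])
    z=sg*np.array([-np.sin(p),np.cos(p),0]); return Ro.from_matrix(np.c_[x,np.cross(z,x),z])
def row(pos,Rt,p0=None,R0=None):
    s=status.sense(); R0=R0 or toolR(s); p0=s['ee_pos'] if p0 is None else p0
    return (R0.inv().apply(np.array(pos)-p0)*1e3).round(1),(R0.inv()*Rt).as_rotvec(degrees=True).round(2)
def st():
    s=status.sense(); print('t %.2f'%s['t'],'pos',(s['ee_pos']*1e3).round(1),'F',s['force'].round(1),'w %.2f'%s['width'],'q',s['joint_positions'].round(0))
E
python3 - <<'E'
from h import *
print(toolR().as_matrix().round(2))
for sg in(1,-1):
  print(row([.42,-.19,.15],tgtR(35,20,sg)))
E
```

```text
[[-0.    0.93  0.35]
 [ 0.    0.35 -0.93]
 [-1.    0.   -0.  ]]
(array([  44.6,  325.2, -347.6]), array([-170.99,  -53.91,   -0.52]))
(array([  44.6,  325.2, -347.6]), array([ 0.73, -0.34, 35.  ]))
```

```bash
python3 -m inch '[[45,325,-348,0,0,35,1],[45,325,-348,0,0,35,1],[45,325,-348,0,0,35,1],[45,325,-348,0,0,35,1],[45,325,-348,0,0,35,1],[45,325,-348,0,0,35,1],[45,325,-348,0,0,35,1],[45,325,-348,0,0,35,1],[45,325,-348,0,0,35,1],[45,325,-348,0,0,35,1]]' 30; python3 - <<'E'
from h import *
st(); print(row([.42,-.19,.15],tgtR(35,20,-1)))
E
```

```text
t: 0.98
ee_pos: [0.3966, -0.2455, 0.1552]
eef_rot: [90.1, 55.0, 20.7]
force: [1.4, 0.2, -0.2]
width: 0.001
t 0.98 pos [ 396.6 -245.5  155.2] F [ 1.4  0.2 -0.2] w 0.00 q [-63. -13. 133.  40.  63. -14.]
(array([ 28.1,  31. , -43.6]), array([ 0.55, -0.43, -0.  ]))
```

```bash
python3 - <<'E'
from h import *
print(row([.445,-.170,.08],tgtR(35,20,-1)),row([.445,-.170,.027],tgtR(35,20,-1)))
E
```

```text
(array([102.9,  15.8, -53.4]), array([ 0.55, -0.43, -0.  ])) (array([146.3, -14.6, -53.4]), array([ 0.55, -0.43, -0.  ]))
```

```bash
python3 -m inch '[[103,16,-53,0,0,0,1],[103,16,-53,0,0,0,1],[103,16,-53,0,0,0,1],[146,-15,-53,0,0,0,1],[146,-15,-53,0,0,0,1],[146,-15,-53,0,0,0,1]]'; python3 - <<'E'
from h import *
st()
for n in("side","top","wrist"): cv2.imwrite(f"pics/{n}1.png",eyes.grab_frame(n)[:,:,::-1])
crop('pics/side1.png','pics/side1c.png',210,120,160,110,5)
crop('pics/top1.png','pics/top1c.png',230,145,114,120,7)
E
```

```text
t: 1.48
ee_pos: [0.4421, -0.1682, 0.0235]
eef_rot: [90.8, 55.2, 21.5]
force: [-0.5, 0.8, 0.5]
width: -0.002
t 1.48 pos [ 442.1 -168.2   23.5] F [-0.5  0.8  0.5] w -0.00 q [-50.  -4. 142.  53.  43. -21.]
```

View pics/side1c.png

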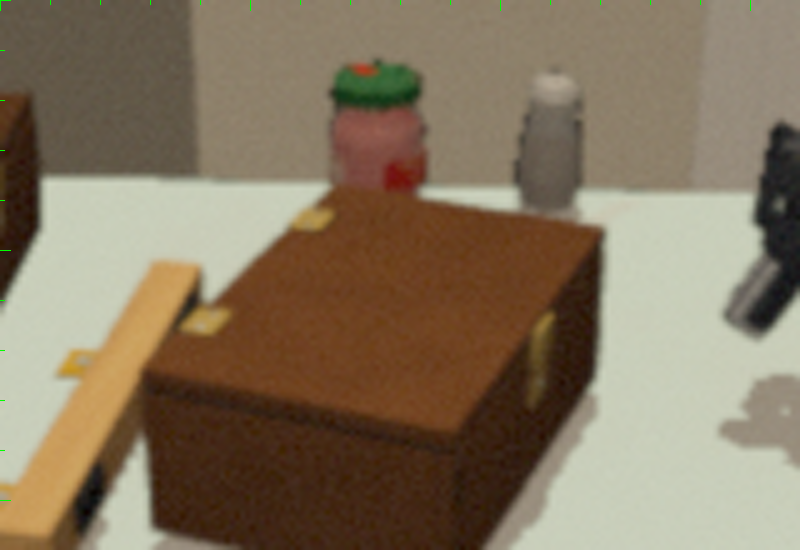

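View pics/wrist1.png

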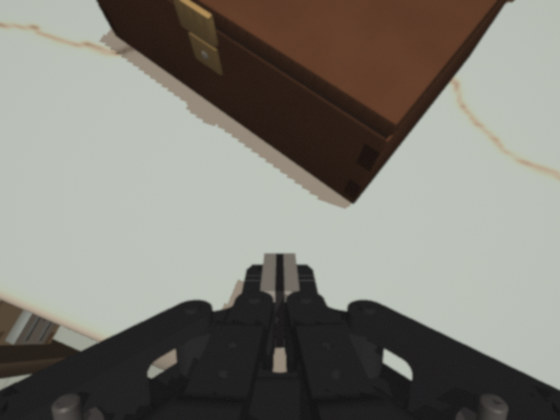

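View pics/top1.png

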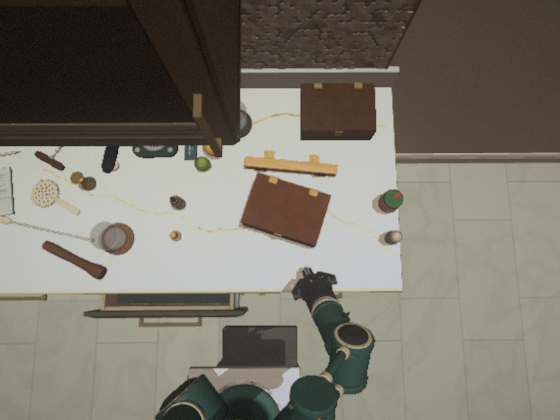

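```bash
python3 - <<'E'
from h import *
c=eyes.get_calibration('wrist'); s=status.sense()
X=s['ee_pos']; R=toolR().as_matrix()
print('tcp px',w2p(c,X),'depth',(np.array(c['R'])@X+c['t'])[2])
for d in((0,.011,0),(0,-.011,0),(0,0,.01),(0,0,-.01)): print(d,np.round(w2p(c,X+R@np.array(d))), (R@np.array(d)*1e3).round(1))
# near right bottom corner pixel (354,203) -> z=.008 ; 
print(p2w(c,352,201,.008), p2w(c,352,201,0.0))
crop('pics/wrist1.png','pics/wrist1c.png',220,150,160,110,5)
E
```

```text
tcp px (np.float64(280.2813630861443), np.float64(245.42598569347342)) depth 0.190652945098368
(0, 0.011, 0) [280. 226.] [8.4 3.2 6.3]
(0, -0.011, 0) [280. 264.] [-8.4 -3.2 -6.3]
(0, 0, 0.01) [299. 245.] [ 3.5 -9.4  0. ]
(0, 0, -0.01) [262. 245.] [-3.5  9.4 -0. ]
[ 0.49349109 -0.20370467  0.008     ] [ 0.49708299 -0.20427393  0.        ]
```

View pics/wrist1c.png

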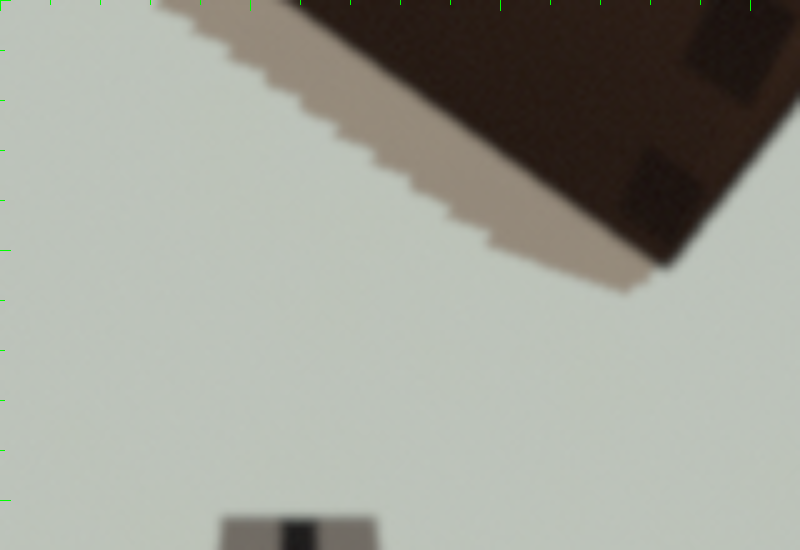

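```bash
cat >> h.py <<'E'
NOM=tgtR(35,20,-1)
def disp(ds,R0=NOM):
    for d in ds: print((R0.inv().apply(np.array(d))).round(1).tolist(),end=' ')
    print()
def arc(theta0,side,thetas,psirail=0,c=(-75,-95),piv=45):
    # displacement of material pt (side -1 right,+1 left) from theta0 to thetas (world deg), pivot on other side; mm
    a=np.array([-75,side*95.])-np.array([0,-side*piv])
    rot=lambda t:np.array([[np.cos(t),-np.sin(t)],[np.sin(t),np.cos(t)]])
    return [np.r_[rot(np.radians(t))@a-rot(np.radians(theta0))@a,0] for t in thetas]
E
python3 - <<'E'
from h import *
n=np.array([.953,-.304,0])
disp([n*k for k in(15,30,34,36,38,40,42,44,46,48)])
E
```

```text
[6.8, 9.7, 9.2] [13.6, 19.5, 18.3] [15.4, 22.0, 20.8] [16.3, 23.3, 22.0] [17.3, 24.6, 23.2] [18.2, 25.9, 24.5] [19.1, 27.2, 25.7] [20.0, 28.5, 26.9] [20.9, 29.8, 28.1] [21.8, 31.1, 29.4]
```

```bash
python3 -m inch '[[6.8,9.7,9.2,0,0,0,1],[13.6,19.5,18.3,0,0,0,1],[15.4,22,20.8,0,0,0,1],[16.3,23.3,22,0,0,0,1],[17.3,24.6,23.2,0,0,0,1],[18.2,25.9,24.5,0,0,0,1],[18.2,25.9,24.5,0,0,0,1]]'; python3 - <<'E'
from h import *
st()
for n in("wrist",): cv2.imwrite(f"pics/{n}2.png",eyes.grab_frame(n)[:,:,::-1])
crop('pics/wrist2.png','pics/wrist2c.png',200,150,160,120,5)
E
```

```text
t: 2.22
ee_pos: [0.4829, -0.1841, 0.0278]
eef_rot: [90.0, 55.0, 20.7]
force: [-0.3, -0.0, 0.7]
width: 0.003
t 2.22 pos [ 482.9 -184.1   27.8] F [-0.3 -0.   0.7] w 0.00 q [-47.   0. 138.  54.  41. -20.]
```

View pics/wrist2c.png

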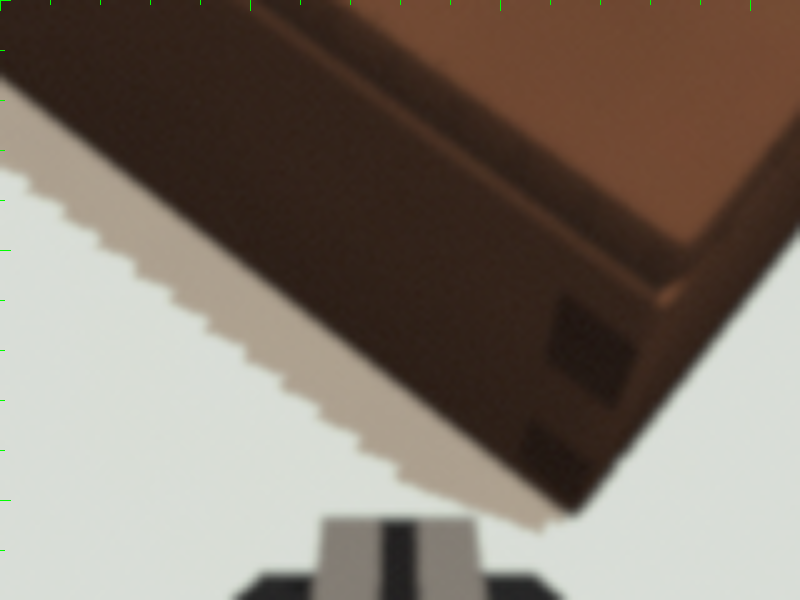

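```bash
python3 - <<'E'
from h import *
n=np.array([.953,-.304,0]); l=np.array([.304,.953,0])*8.5
disp([l-2*n,l]+[l+n*k for k in(2,4,6,8,10,12)])
E
```

```text
[2.1, 3.0, -8.0] [3.0, 4.3, -6.7] [3.9, 5.6, -5.5] [4.8, 6.9, -4.3] [5.7, 8.1, -3.1] [6.6, 9.4, -1.8] [7.5, 10.7, -0.6] [8.4, 12.0, 0.6]
```

```bash
python3 -m inch '[[2.1,3,-8,0,0,0,1],[3,4.3,-6.7,0,0,0,1],[3.9,5.6,-5.5,0,0,0,1],[4.8,6.9,-4.3,0,0,0,1],[4.8,6.9,-4.3,0,0,0,1]]'; python3 - <<'E'
from h import *
st()
E
python3 -m inch '[[0.9,1.3,1.2,0,0,0,1],[0.9,1.3,1.2,0,0,0,1]]'
python3 -m inch '[[0.9,1.3,1.2,0,0,0,1],[0.9,1.3,1.2,0,0,0,1]]'
```

```text
t: 2.68
ee_pos: [0.4897, -0.1771, 0.0277]
eef_rot: [90.0, 55.0, 20.8]
force: [0.4, -1.0, 0.7]
width: 0.002
t 2.68 pos [ 489.7 -177.1   27.7] F [ 0.4 -1.   0.7] w 0.00 q [-46.   0. 138.  54.  40. -19.]
t: 2.85
ee_pos: [0.4916, -0.1777, 0.0277]
eef_rot: [90.0, 55.0, 20.8]
force: [0.6, 0.1, 0.1]
width: 0.005
t: 3.02
ee_pos: [0.4934, -0.1783, 0.0277]
eef_rot: [90.0, 55.0, 20.8]
force: [0.5, -0.1, 0.4]
width: -0.001
```

```bash
python3 -m inch '[[0.9,1.3,1.2,0,0,0,1],[0.9,1.3,1.2,0,0,0,1]]' | grep -E 'pos|force'
python3 -m inch '[[0.9,1.3,1.2,0,0,0,1],[0.9,1.3,1.2,0,0,0,1]]'| grep -E 'pos|force'
python3 - <<'E'
from h import *
for n in("wrist",): cv2.imwrite(f"pics/{n}3.png",eyes.grab_frame(n)[:,:,::-1])
crop('pics/wrist3.png','pics/wrist3c.png',200,150,160,120,5)
E
```

```text
ee_pos: [0.4953, -0.1788, 0.0277]
force: [0.6, -0.4, 0.9]
ee_pos: [0.4972, -0.1793, 0.0277]
force: [0.5, 1.2, 0.4]
```

View pics/wrist3c.png

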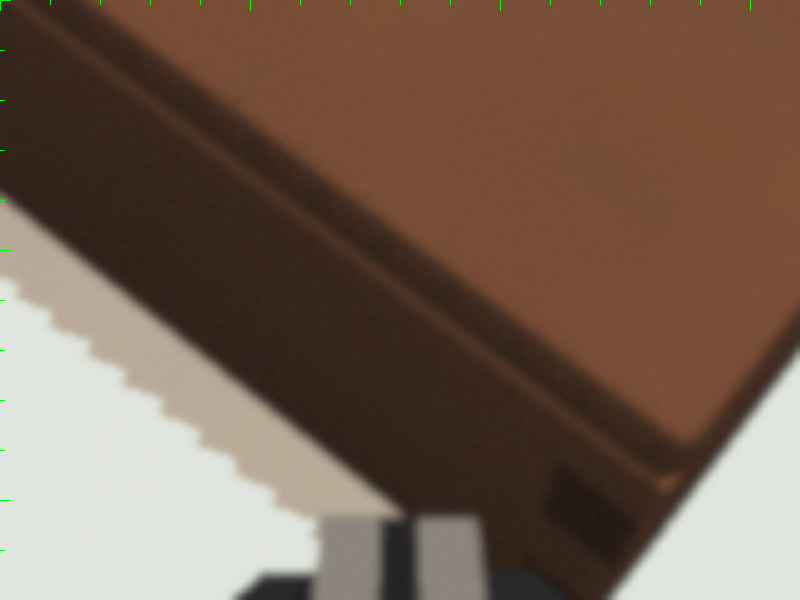

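```bash
for i in 1 2 3; do :; done
python3 -m inch '[[0.9,1.3,1.2,0,0,0,1],[1.8,2.6,2.4,0,0,0,1]]' | grep -E 'pos|force'
python3 -m inch '[[0.5,0.7,0.6,0,0,0,1],[0.9,1.3,1.2,0,0,0,1]]'| grep -E 'pos|force'
python3 -m inch '[[0.5,0.7,0.6,0,0,0,1],[0.9,1.3,1.2,0,0,0,1]]'| grep -E 'pos|force'
```

```text
ee_pos: [0.5007, -0.1802, 0.0276]
force: [0.4, 0.6, -0.2]
ee_pos: [0.5028, -0.1809, 0.0277]
force: [-0.3, -0.0, -0.2]
ee_pos: [0.5042, -0.1811, 0.0274]
force: [-5.0, 0.5, 2.8]
```

```bash
python3 - <<'E'
from h import *
A=arc(-17.7,-1,[-17.7+k for k in(.7,1.4,2.1,2.8,3.5,4.2)])
print(np.round(A,1).tolist())
disp([a+[0,0,.2*(i+1)] for i,a in enumerate(A)])
E
```

```text
[[1.4, -1.4, 0.0], [2.7, -2.8, 0.0], [4.1, -4.1, 0.0], [5.5, -5.4, 0.0], [7.0, -6.8, 0.0], [8.4, -8.1, 0.0]]
[0.3, 0.8, 1.8] [0.6, 1.6, 3.5] [0.9, 2.4, 5.3] [1.3, 3.2, 7.0] [1.6, 4.0, 8.7] [2.0, 4.9, 10.4]
```

```bash
python3 -m inch '[[0.3,0.8,1.8,0,0,0,1],[0.6,1.6,3.5,0,0,0,1],[0.9,2.4,5.3,0,0,0,1],[1.3,3.2,7,0,0,0,1]]' | grep -E 't:|pos|force'
```

```text
t: 4.23
ee_pos: [0.5068, -0.1834, 0.0262]
eef_rot: [90.6, 55.2, 21.5]
force: [-15.3, 2.9, 6.8]
```

```bash
python3 -m inch '[[-0.3,1.6,1.7,0,0,0,1]]' | grep -E 't:|pos|force'; python3 -m inch '[[0,1.5,1.7,0,0,0,1]]' | grep -E 't:|pos|force'
```

```text
t: 4.32
ee_pos: [0.5082, -0.1848, 0.0267]
eef_rot: [90.5, 55.2, 21.4]
force: [-9.3, 0.5, -1.8]
t: 4.4
ee_pos: [0.5099, -0.1865, 0.0273]
eef_rot: [90.5, 55.3, 21.3]
force: [-9.0, 1.3, -3.8]
```

```bash
python3 - <<'E'
from h import *
A=arc(-14.5,-1,[-14.5+k*.8 for k in range(1,11)])
print(np.round(A[-1],1).tolist())
disp([a+[0,0,.25*(i+1)] for i,a in enumerate(A)])
E
```

```text
[17.3, -13.8, 0.0]
[0.4, 1.0, 2.0] [0.8, 2.0, 3.9] [1.2, 3.0, 5.8] [1.6, 4.1, 7.8] [2.1, 5.2, 9.7] [2.6, 6.3, 11.6] [3.0, 7.4, 13.4] [3.5, 8.5, 15.3] [4.0, 9.7, 17.1] [4.6, 10.9, 18.9]
```

```bash
python3 -m inch '[[0.4,1.0,2.0,0,0,0,1],[0.8,2,3.9,0,0,0,1],[1.2,3,5.8,0,0,0,1],[1.6,4.1,7.8,0,0,0,1]]' | grep -E 't:|pos|force';python3 -m inch '[[0.4,1.1,1.9,0,0,0,1],[0.9,2.2,3.8,0,0,0,1]]' | grep -E 't:|pos|force'
python3 - <<'E'
from h import *
for n in("wrist","top"): cv2.imwrite(f"pics/{n}4.png",eyes.grab_frame(n)[:,:,::-1])
crop('pics/wrist4.png','pics/wrist4c.png',200,150,160,120,5)
crop('pics/top4.png','pics/top4c.png',230,145,114,110,7)
E
```

```text
t: 4.73
ee_pos: [0.5167, -0.1924, 0.028]
eef_rot: [90.5, 55.3, 21.3]
force: [-8.7, -0.9, -3.3]
t: 4.9
ee_pos: [0.5202, -0.1952, 0.0285]
eef_rot: [90.5, 55.3, 21.3]
force: [-8.3, -0.0, -3.4]
```

View pics/top4c.png

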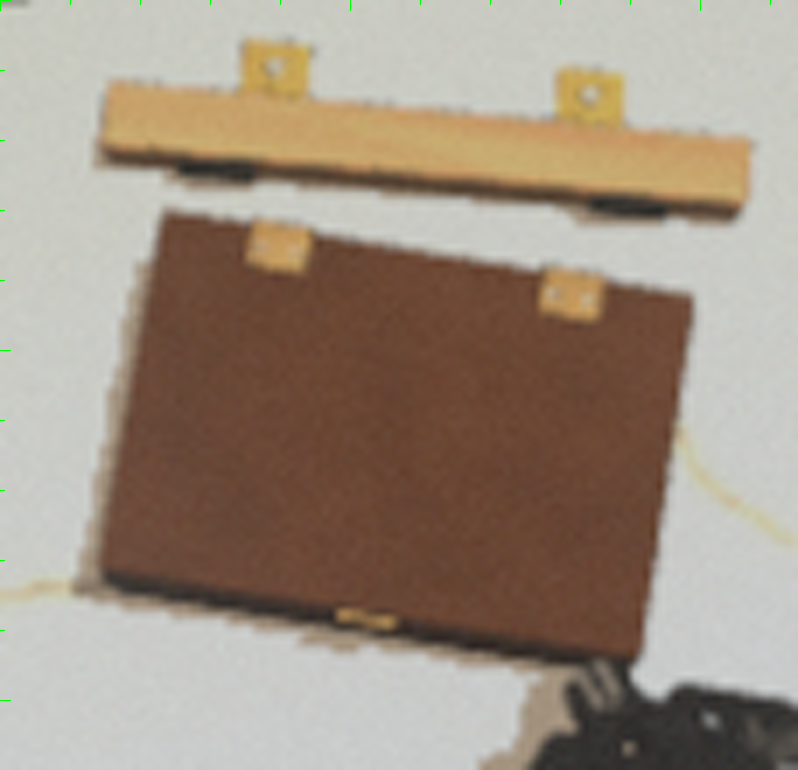

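View pics/wrist4c.png

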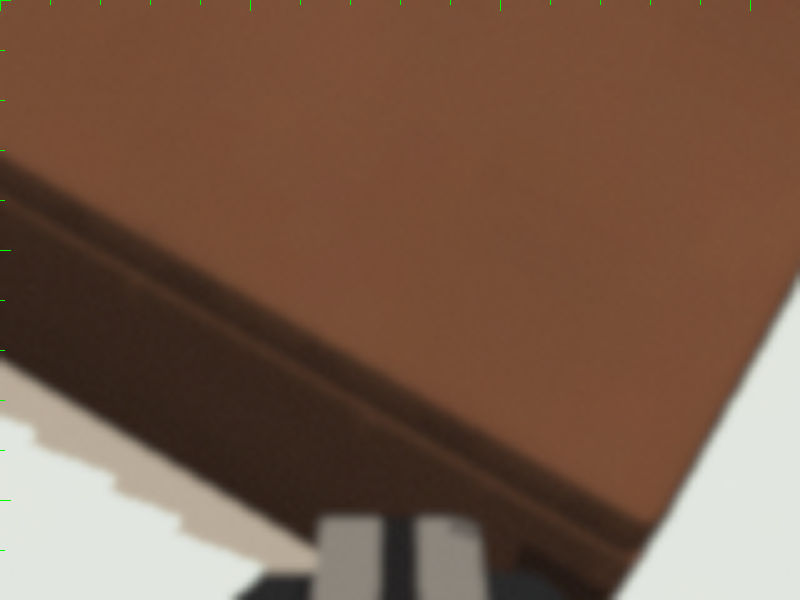

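```bash
cat >> h.py <<'E'
RAIL=np.array([.7338,-.1384,np.radians(-5.43)])
def case(pts):
    a=corners(eyes.get_calibration('top'),pts,.096,230,145,7,.15,.22); rel(a,RAIL); return a
E
python3 - <<'E'
from h import *
case([(162,210),(693,295),(638,657),(102,571)])
E
```

```text
sides [np.float64(0.2179), np.float64(0.1485), np.float64(0.2152), np.float64(0.1491)] pose [ 0.5976 -0.1251] -9.41 res 0.0027
case in stop_face frame: x -116.9 y 0.3 mm yaw -3.98
```

```bash
python3 - <<'E'
from h import *
A=arc(-9.4,-1,[-9.4+k*1. for k in range(1,15)])
print(np.round(A[-1],1).tolist())
A=[a+[0,0,.25*(i+1)] for i,a in enumerate(A)]
disp(A[:7]);disp([a-A[6] for a in A[7:]])
E
```

```text
[33.3, -19.7, 0.0]
[0.7, 1.4, 2.3] [1.3, 2.8, 4.6] [2.0, 4.2, 6.9] [2.8, 5.7, 9.1] [3.5, 7.2, 11.4] [4.3, 8.8, 13.5] [5.1, 10.3, 15.7] 
[0.8, 1.6, 2.1] [1.7, 3.2, 4.2] [2.5, 4.9, 6.3] [3.4, 6.6, 8.3] [4.3, 8.3, 10.3] [5.2, 10.0, 12.3] [6.1, 11.8, 14.2]
```

```bash
python3 -m inch '[[0.7,1.4,2.3,0,0,0,1],[1.3,2.8,4.6,0,0,0,1],[2,4.2,6.9,0,0,0,1],[2.8,5.7,9.1,0,0,0,1],[3.5,7.2,11.4,0,0,0,1],[4.3,8.8,13.5,0,0,0,1],[5.1,10.3,15.7,0,0,0,1]]' | grep -E 't:|pos|force';python3 -m inch '[[0.8,1.6,2.1,0,0,0,1],[1.7,3.2,4.2,0,0,0,1],[2.5,4.9,6.3,0,0,0,1],[3.4,6.6,8.3,0,0,0,1]]' | grep -E 't:|pos|force'
python3 - <<'E'
from h import *
for n in("wrist","top"): cv2.imwrite(f"pics/{n}5.png",eyes.grab_frame(n)[:,:,::-1])
crop('pics/wrist5.png','pics/wrist5c.png',200,150,160,120,5)
crop('pics/top5.png','pics/top5c.png',230,145,114,110,7)
E
```

```text
t: 5.58
ee_pos: [0.5367, -0.2065, 0.0304]
eef_rot: [90.4, 55.3, 21.2]
force: [-9.0, -0.3, -3.4]
t: 5.92
ee_pos: [0.5466, -0.2121, 0.0314]
eef_rot: [90.3, 55.3, 21.1]
force: [-8.7, -2.6, -3.9]
```

View pics/top5c.png

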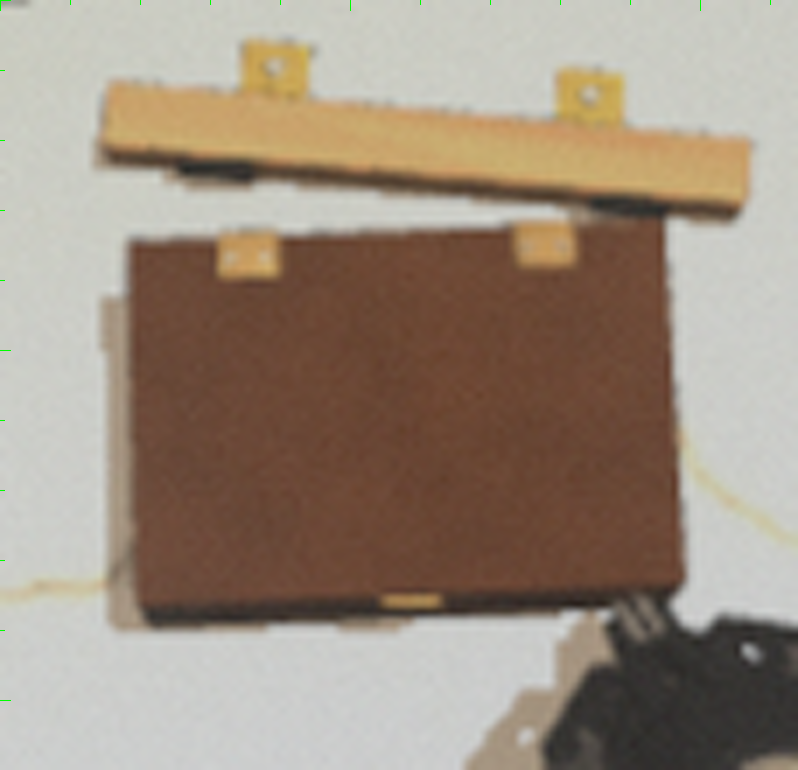

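View pics/wrist5c.png

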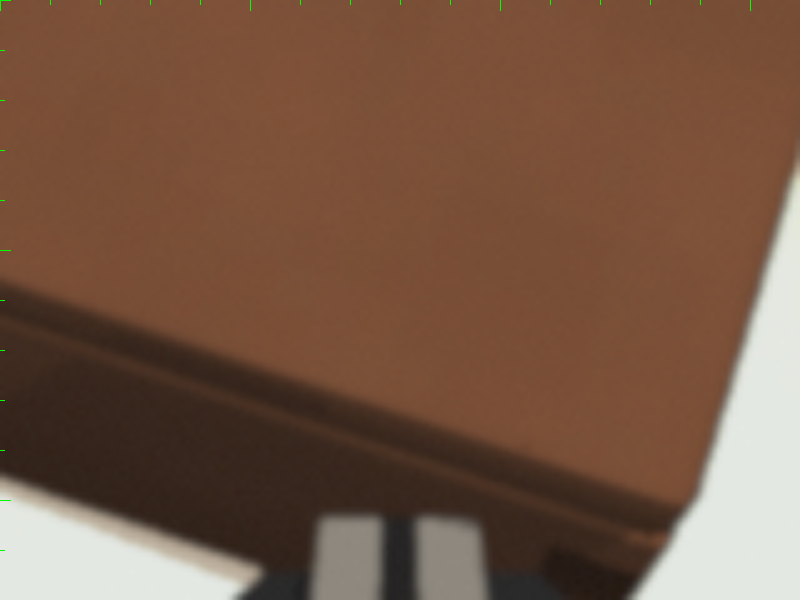

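```bash

python3 - <<'E'
from h import *
case([(127,238),(663,217),(684,584),(136,606)])
E
```

```text
sides [np.float64(0.2177), np.float64(0.15), np.float64(0.2177), np.float64(0.1498)] pose [ 0.6065 -0.1269] 2.03 res 0.0013
case in stop_face frame: x -107.8 y -0.6 mm yaw 7.46
```

```bash
python3 -m inch '[[0.9,1.7,2,0,0,0,1],[1.8,3.4,4,0,0,0,1],[2.7,5.2,5.9,0,0,0,1]]' | grep -E 't:|pos|force'
python3 - <<'E'
from h import *
st();disp([(-15,0,0),(-35,0,5)])
E
```

```text
t: 6.27
ee_pos: [0.5542, -0.2156, 0.0322]
eef_rot: [90.3, 55.3, 21.1]
force: [-9.2, -1.7, -3.4]
t 6.27 pos [ 554.2 -215.6   32.2] F [-9.2 -1.7 -3.4] w 0.00 q [-43.   8. 129.  53.  40. -15.]
[-8.1, -11.5, -5.1] [-23.0, -24.1, -12.0]
```

```bash
python3 -m inch '[[-8,-11.5,-5,0,0,0,1],[-23,-24,-12,0,0,0,1],[-23,-24,-12,0,0,0,1]]' | grep -E 't:|pos|force'
python3 - <<'E'
from h import *
for n in("top",): cv2.imwrite(f"pics/{n}6.png",eyes.grab_frame(n)[:,:,::-1])
crop('pics/top6.png','pics/top6c.png',230,145,114,110,7)
E
```

```text
t: 6.52
ee_pos: [0.5199, -0.2165, 0.0401]
eef_rot: [90.1, 55.0, 20.9]
force: [-0.2, 0.7, -0.7]
```

View pics/top6c.png

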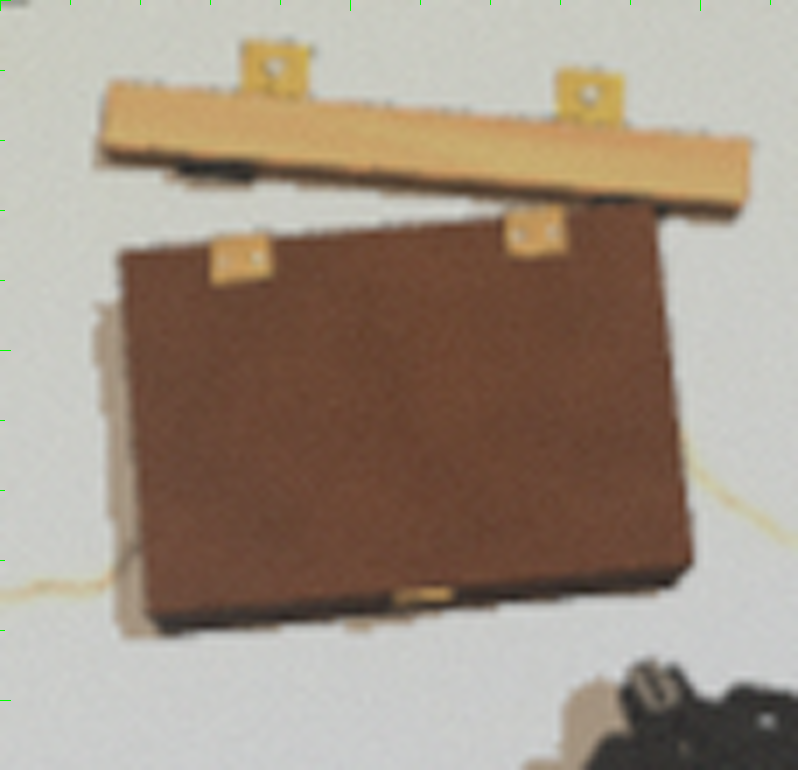

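```bash

python3 - <<'E'
from h import *
a=case([(118,252),(656,205),(693,568),(146,616)])
th=a[2];R=np.array([[np.cos(th),-np.sin(th)],[np.sin(th),np.cos(th)]])
print('tcp in case', R.T@(np.array([.5542,-.2156])-a[:2])*1e3)
# right edge of tip: +8.5 along (.34,-.94)
print('edge in case', R.T@(np.array([.5542+.0029,-.2156-.008])-a[:2])*1e3)
E
```

```text
sides [np.float64(0.2192), np.float64(0.149), np.float64(0.218), np.float64(0.1485)] pose [ 0.6069 -0.1272] 4.79 res 0.0012
case in stop_face frame: x -107.4 y -0.9 mm yaw 10.22
tcp in case [-59.89879386 -83.67321017]
edge in case [-57.67625421 -91.88724192]
```

```bash

python3 - <<'E'
from h import *
c=eyes.get_calibration('side'); s=status.sense(); st()
X=np.array([.4421,-.1682,.0235]); R=NOM.as_matrix()
for n,d in(('tcp',(0,0,0)),('y+',(0,.011,0)),('y-',(0,-.011,0)),('back15',(-.015,0,0)),('back30',(-.03,0,0))):
    u,v=w2p(c,X+R@np.array(d)); print(n,round((u-210)*5),round((v-120)*5))
crop('pics/side1.png','pics/side1d.png',345,140,40,60,10)
cw=eyes.get_calibration('wrist')
X=s['ee_pos']
for d in((0,0,0),(-.01,0,0),(-.02,0,0),(-.01,.011,0),(-.02,.011,0)): print(d,np.round(w2p(cw,X+toolR().as_matrix()@np.array(d)),1))
E
```

```text
t 6.57 pos [ 521.2 -217.2   40.6] F [ 0.3 -0.5 -1.3] w -0.00 q [-46.   4. 132.  52.  42. -16.]
tcp 692 384
y+ 676 376
y- 708 393
back15 710 360
back30 728 336
(0, 0, 0) [280.3 245.4]
(-0.01, 0, 0) [280.3 252.2]
(-0.02, 0, 0) [280.4 259.9]
(-0.01, 0.011, 0) [280.4 232.1]
(-0.02, 0.011, 0) [280.4 238.7]
```

View pics/side1d.png

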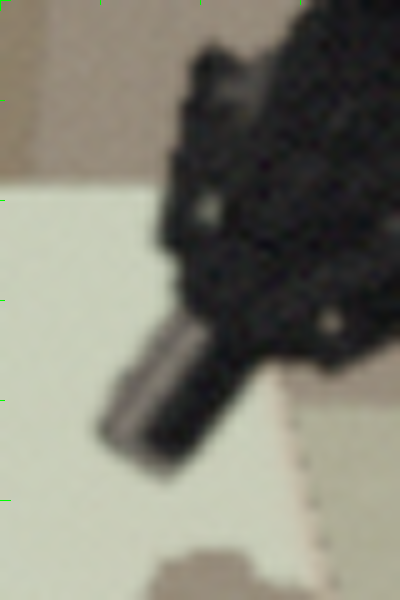

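```bash

python3 - <<'E'
from h import *
for n in("side","wrist"): cv2.imwrite(f"pics/{n}7.png",eyes.grab_frame(n)[:,:,::-1])
st()
crop('pics/side7.png','pics/side7c.png',300,110,80,60,10)
crop('pics/top6.png','pics/top6d.png',305,225,60,50,12)
E
```

```text
t 6.67 pos [ 522.6 -217.8   41.1] F [-0.8 -0.5 -0.2] w -0.00 q [-46.   4. 131.  52.  42. -16.]
```

View pics/side7c.png

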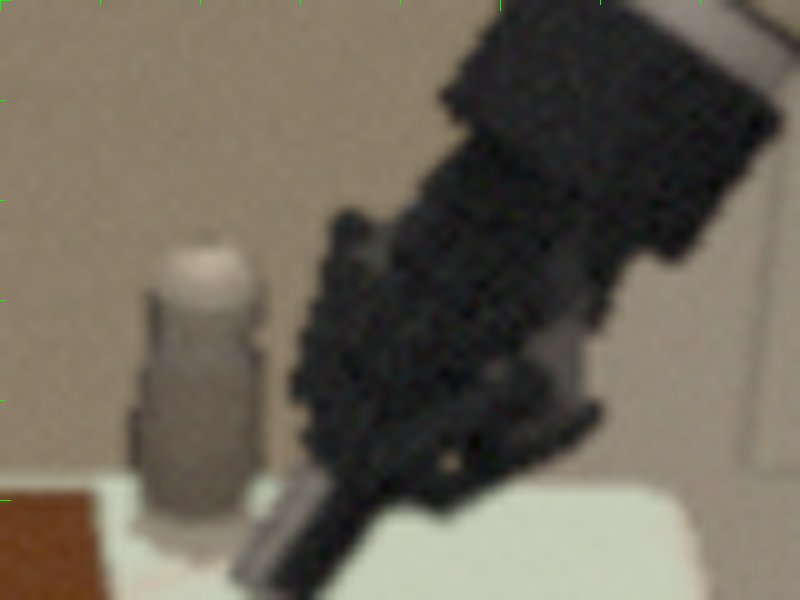

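View pics/top6d.png

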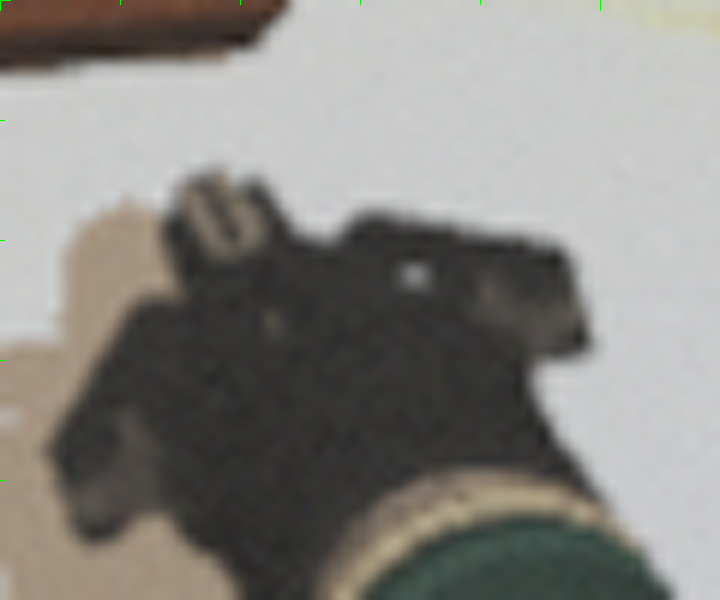

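```bash

python3 - <<'E'
from h import *
ct=eyes.get_calibration('top');cs=eyes.get_calibration('side');cw=eyes.get_calibration('wrist')
obs=[(ct,322.5,238.8),(cs,323.5,167.5)]
f=lambda X:np.concatenate([np.array(w2p(c,X))-[u,v] for c,u,v in obs])
s=least_squares(f,[.52,-.21,.04]);print(s.x,s.fun)
X=status.sense()['ee_pos'];R=toolR();print('in tool',R.inv().apply(s.x-X)*1e3)
print('wrist proj',w2p(cw,s.x))
for z in (.02,.04,.06,.08):print(z,p2w(ct,322.5,238.8,z),p2w(cs,323.5,167.5,z))
E
```

```text
[ 0.50682674 -0.22618143  0.07558823] [-0.01241862  0.17760919 -0.16099311 -0.02557458]
in tool [-38.396477     5.30122828   2.24913259]
wrist proj (np.float64(285.7227545265604), np.float64(265.33765177987505))
0.02 [ 0.51233206 -0.23161313  0.02      ] [ 0.50286179 -0.34483881  0.02      ]
0.04 [ 0.51053142 -0.22967522  0.04      ] [ 0.50413984 -0.30210074  0.04      ]
0.06 [ 0.50873078 -0.22773732  0.06      ] [ 0.50541789 -0.25936267  0.06      ]
0.08 [ 0.50693014 -0.22579942  0.08      ] [ 0.50669593 -0.2166246   0.08      ]
```

View pics/wrist7.png

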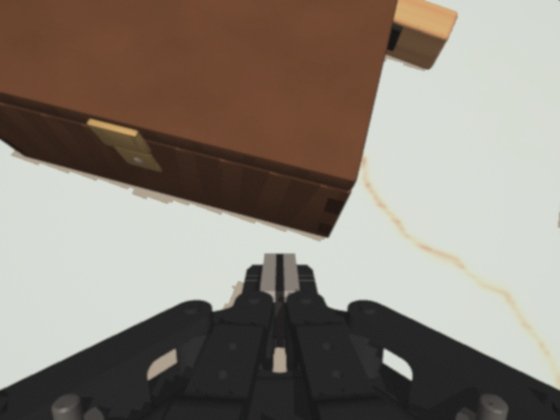

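```bash
cat >> h.py <<'E'
OFF=np.array([-38.,5.3,8.5])*1e-3
def tcp_for(pose,side,back,z,y=95):
    th=pose[2];R=np.array([[np.cos(th),-np.sin(th)],[np.sin(th),np.cos(th)]])
    q=pose[:2]+R@np.array([-.075-back,side*y*1e-3])
    return np.r_[q,z]-NOM.apply(OFF)
E
python3 - <<'E'
from h import *
a=np.array([.6069,-.1272,np.radians(4.79)]); st()
print(NOM.apply(OFF)*1e3)
t=tcp_for(a,1,.025,.034);print(t)
print(row(t+[0,0,.035],NOM),row(t,NOM))
E
```

```text
t 6.67 pos [ 522.6 -217.8   41.1] F [-0.8 -0.5 -0.2] w -0.00 q [-46.   4. 131.  52.  42. -16.]
[-13.49459848 -13.95714324  34.1677328 ]
[ 5.12810981e-01 -2.69250413e-02 -1.67732796e-04]
(array([  38.5,   44.3, -182. ]), array([ 0.62, -0.37, -0.04])) (array([  67.2,   24.2, -182.1]), array([ 0.62, -0.37, -0.04]))
```

```bash
python3 -m inch '[[-10,-10,-30,0,0,0,1],[38,44,-182,0,0,0,1],[38,44,-182,0,0,0,1],[38,44,-182,0,0,0,1],[38,44,-182,0,0,0,1],[38,44,-182,0,0,0,1],[38,44,-182,0,0,0,1],[67,24,-182,0,0,0,1],[67,24,-182,0,0,0,1],[67,24,-182,0,0,0,1]]' | grep -E 't:|pos|force|rot'
python3 - <<'E'
from h import *
for n in("side","wrist"): cv2.imwrite(f"pics/{n}8.png",eyes.grab_frame(n)[:,:,::-1])
st()
crop('pics/side8.png','pics/side8c.png',250,140,120,100,6)
E
```

```text
t: 7.5
ee_pos: [0.5107, -0.0268, -0.0026]
eef_rot: [90.4, 55.2, 21.0]
force: [-0.9, -0.7, 0.9]
t 7.60 pos [ 5.124e+02 -2.770e+01 -4.000e-01] F [ 1.  -0.4 -0.3] w 0.00 q [-23.  -2. 145.  66.  26. -12.]
```

View pics/side8c.png

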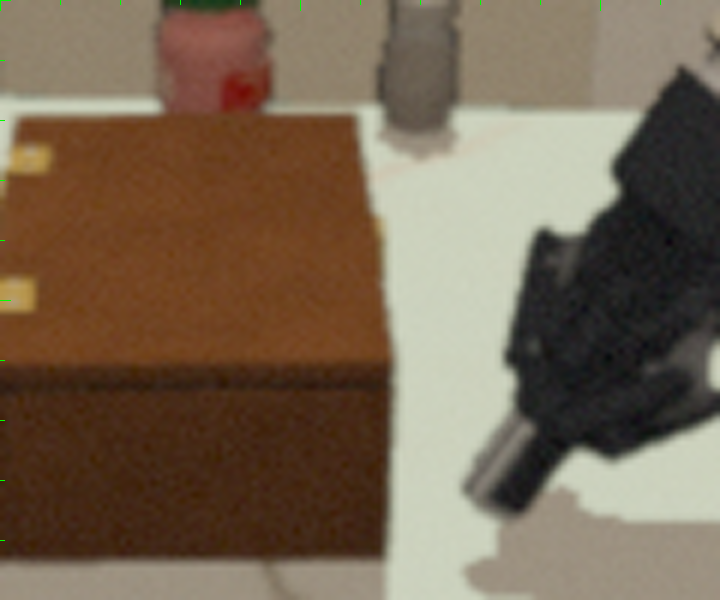

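View pics/wrist8.png

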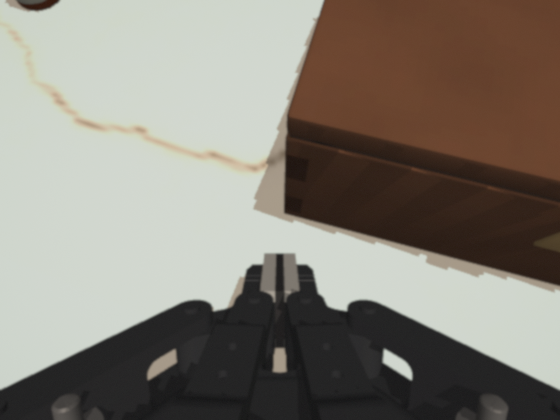

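```bash
python3 - <<'E'
from h import *
n=np.array([.9965,.083,0])
disp([n*k for k in(10,18,20,22,24,26,1.5,3)])
E
```

```text
[5.5, 7.9, 2.6] [10.0, 14.2, 4.7] [11.1, 15.8, 5.3] [12.2, 17.4, 5.8] [13.3, 19.0, 6.3] [14.4, 20.5, 6.8] [0.8, 1.2, 0.4] [1.7, 2.4, 0.8]
```

```bash
python3 -m inch '[[5.5,7.9,2.6,0,0,0,1],[10,14.2,4.7,0,0,0,1],[11.1,15.8,5.3,0,0,0,1],[11.1,15.8,5.3,0,0,0,1]]' | grep -E 't:|pos|force'
for i in 1; do :; done
python3 -m inch '[[0.8,1.2,0.4,0,0,0,1],[1.7,2.4,0.8,0,0,0,1]]' | grep -E 't:|pos|force'
python3 -m inch '[[0.8,1.2,0.4,0,0,0,1],[1.7,2.4,0.8,0,0,0,1]]' | grep -E 't:|pos|force'
```

```text
t: 7.93
ee_pos: [0.5341, -0.0253, 0.0008]
eef_rot: [89.8, 54.9, 20.7]
force: [-0.1, -0.2, 0.6]
t: 8.1
ee_pos: [0.5351, -0.0242, -0.0005]
eef_rot: [90.0, 55.0, 20.8]
force: [-0.1, 1.0, 0.4]
t: 8.27
ee_pos: [0.5378, -0.0238, -0.0008]
eef_rot: [90.0, 55.0, 20.8]
force: [-6.3, -2.0, 2.1]
```

```bash
python3 - <<'E'
from h import *
A=arc(4.8,1,[4.8-k*.9 for k in range(1,20)],piv=44)
print(np.round(A[-1],1).tolist())
A=[a+[0,0,.3*min(i+1,6)+.2*max(0,i-5)] for i,a in enumerate(A)]
disp(A[:5]);disp([a-A[4] for a in A[5:12]]);disp([a-A[11] for a in A[12:]])
E
```

```text
[42.7, 19.5, 0.0]
[1.1, 2.2, -0.5] [2.3, 4.3, -1.1] [3.4, 6.5, -1.5] [4.6, 8.7, -2.0] [5.8, 10.8, -2.3] 
[1.2, 2.2, -0.4] [2.4, 4.3, -0.7] [3.7, 6.4, -0.9] [4.9, 8.6, -1.2] [6.2, 10.7, -1.4] [7.4, 12.9, -1.5] [8.7, 15.0, -1.7] 
[1.3, 2.1, -0.1] [2.5, 4.3, -0.1] [3.8, 6.4, -0.1] [5.0, 8.6, -0.1] [6.3, 10.7, -0.0] [7.6, 12.9, 0.1] [8.8, 15.0, 0.2]
```

```bash
python3 -m inch '[[0.9,2.2,-0.5,0,0,0,1],[1.8,4.5,-1.1,0,0,0,1]]' | grep -E 't:|pos|force'
python3 -m inch '[[1,2.2,-0.5,0,0,0,1]]' | grep -E 't:|pos|force'
python3 -m inch '[[1.2,2.1,-0.4,0,0,0,1]]' | grep -E 't:|pos|force'
```

```text
t: 8.43
ee_pos: [0.54, -0.0215, -0.0013]
eef_rot: [90.0, 55.2, 20.8]
force: [-7.8, -3.7, 0.6]
t: 8.52
ee_pos: [0.5417, -0.0201, -0.0011]
eef_rot: [90.0, 55.2, 20.8]
force: [-8.4, -3.9, -0.2]
t: 8.6
ee_pos: [0.5435, -0.0187, -0.0012]
eef_rot: [90.1, 55.2, 20.8]
force: [-7.1, -4.3, -0.9]
```

```bash
python3 -m inch '[[1.2,2.2,-0.3,0,0,0,1],[2.4,4.3,-0.6,0,0,0,1],[3.7,6.4,-0.8,0,0,0,1],[4.9,8.6,-1.1,0,0,0,1],[6.2,10.7,-1.3,0,0,0,1],[7.4,12.9,-1.4,0,0,0,1]]' | grep -E 't:|pos|force'
python3 - <<'E'
from h import *
for n in("wrist","top"): cv2.imwrite(f"pics/{n}9.png",eyes.grab_frame(n)[:,:,::-1])
crop('pics/top9.png','pics/top9c.png',230,145,114,110,7)
E
```

```text
t: 9.1
ee_pos: [0.5555, -0.011, -0.0009]
eef_rot: [90.3, 55.3, 21.1]
force: [-7.8, -0.9, -3.0]
```

View pics/top9c.png

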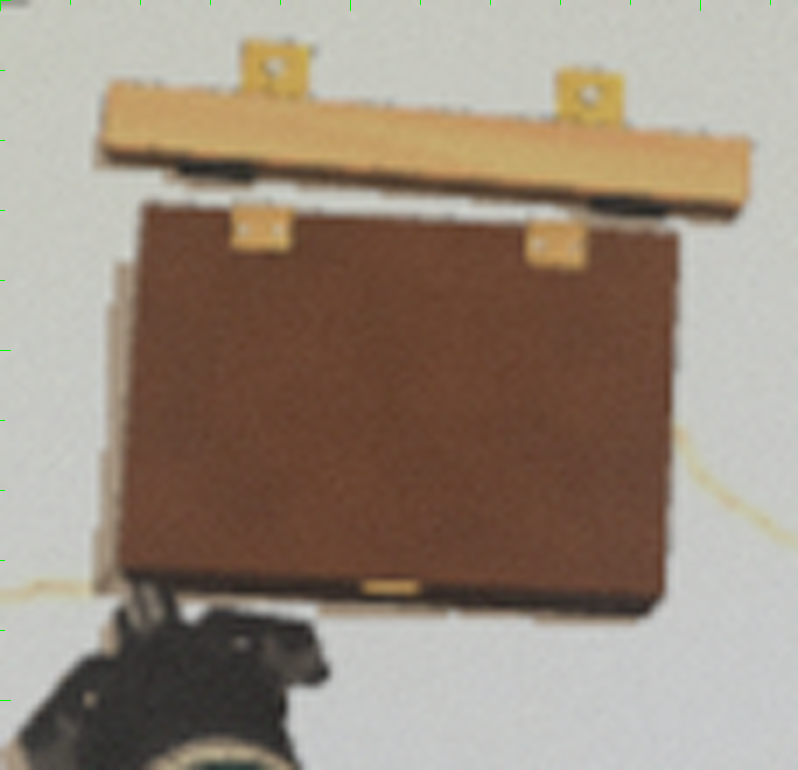

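View pics/wrist9.png

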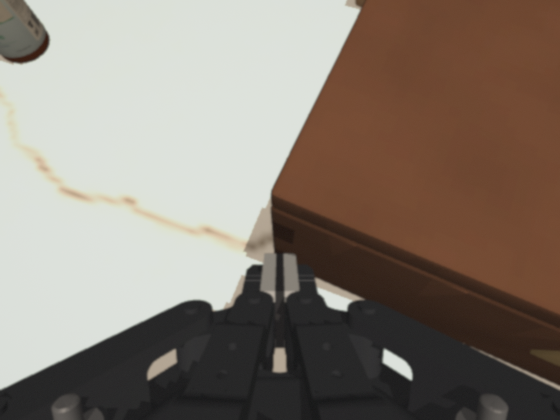

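```bash

python3 - <<'E'
from h import *
a=case([(142,203),(679,231),(664,597),(118,570)])
th=a[2];R=np.array([[np.cos(th),-np.sin(th)],[np.sin(th),np.cos(th)]])
print(R.T@(np.array([.5555,-.011])+(NOM.apply(OFF))[:2]-a[:2])*1e3)
E
```

```text
sides [np.float64(0.2183), np.float64(0.1495), np.float64(0.2171), np.float64(0.1502)] pose [ 0.611  -0.1261] -3.25 res 0.0016
case in stop_face frame: x -103.4 y 0.6 mm yaw 2.18
[-74.60800183  97.08420844]
```

```bash
python3 - <<'E'
from h import *
A=arc(-3.25,1,[-3.25-k*.9 for k in range(1,11)],piv=40)
A=[a+[0,0,.15*(i+1)] for i,a in enumerate(A)]
disp(A)
E
```

```text
[1.3, 2.1, -0.2] [2.5, 4.1, -0.4] [3.8, 6.2, -0.6] [5.1, 8.3, -0.7] [6.3, 10.3, -0.8] [7.6, 12.4, -0.8] [8.9, 14.5, -0.8] [10.1, 16.6, -0.7] [11.4, 18.6, -0.7] [12.7, 20.7, -0.6]
```

```bash
python3 -m inch '[[1.3,2.1,-0.2,0,0,0,1],[2.5,4.1,-0.4,0,0,0,1],[3.8,6.2,-0.6,0,0,0,1],[5.1,8.3,-0.7,0,0,0,1],[6.3,10.3,-0.8,0,0,0,1],[7.6,12.4,-0.8,0,0,0,1],[8.9,14.5,-0.8,0,0,0,1]]' | grep -E 't:|pos|force'
python3 - <<'E'
from h import *
for n in("top",): cv2.imwrite(f"pics/{n}10.png",eyes.grab_frame(n)[:,:,::-1])
crop('pics/top10.png','pics/top10c.png',230,145,114,110,7)
E
```

```text
t: 9.78
ee_pos: [0.5704, -0.0036, -0.0004]
eef_rot: [90.5, 55.4, 21.3]
force: [-6.8, 0.8, -2.9]
```

View pics/top10c.png

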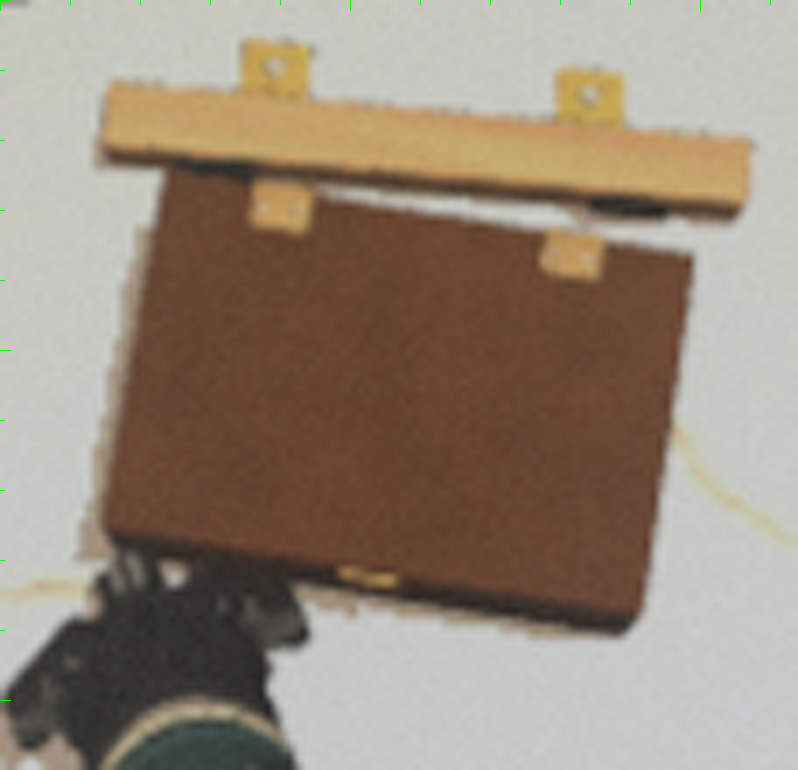

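```bash

python3 - <<'E'
from h import *
a=case([(167,166),(693,255),(640,612),(106,527)])
print(a.tolist())
disp([(-15,0,0),(-35,0,5)])
st()
E
```

```text
sides [np.float64(0.2168), np.float64(0.1471), np.float64(0.2149), np.float64(0.1499)] pose [ 0.6152 -0.1263] -9.57 res 0.003
case in stop_face frame: x -99.2 y 0.8 mm yaw -4.14
[0.615187397191797, -0.1263266302926783, -0.16695965282430553]
[-8.1, -11.5, -5.1] [-23.0, -24.1, -12.0] 
t 9.83 pos [ 5.708e+02 -3.300e+00 -2.000e-01] F [-7.3  1.3 -2.5] w -0.00 q [-16.   3. 139.  67.  22.  -7.]
```

```bash
python3 -m inch '[[1.3,2.1,0.1,0,0,0,1],[2.5,4.1,0.1,0,0,0,1],[3.8,6.2,0.2,0,0,0,1],[5.1,8.2,0.3,0,0,0,1]]' | grep -E 't:|pos|force'
python3 -m inch '[[-8,-11.5,-5,0,0,0,1],[-23,-24,-12,0,0,0,1],[-23,-24,-12,0,0,0,1]]' | grep -E 't:|pos|force'
python3 - <<'E'
from h import *
for n in("top",): cv2.imwrite(f"pics/{n}11.png",eyes.grab_frame(n)[:,:,::-1])
crop('pics/top11.png','pics/top11c.png',230,145,114,110,7)
E
```

```text
t: 10.17
ee_pos: [0.5793, -0.0001, -0.0001]
eef_rot: [90.5, 55.4, 21.4]
force: [-8.1, 0.5, -3.6]
t: 10.42
ee_pos: [0.5459, -0.0016, 0.0076]
eef_rot: [90.2, 55.1, 21.0]
force: [0.3, -0.4, -0.7]
```

View pics/top11c.png

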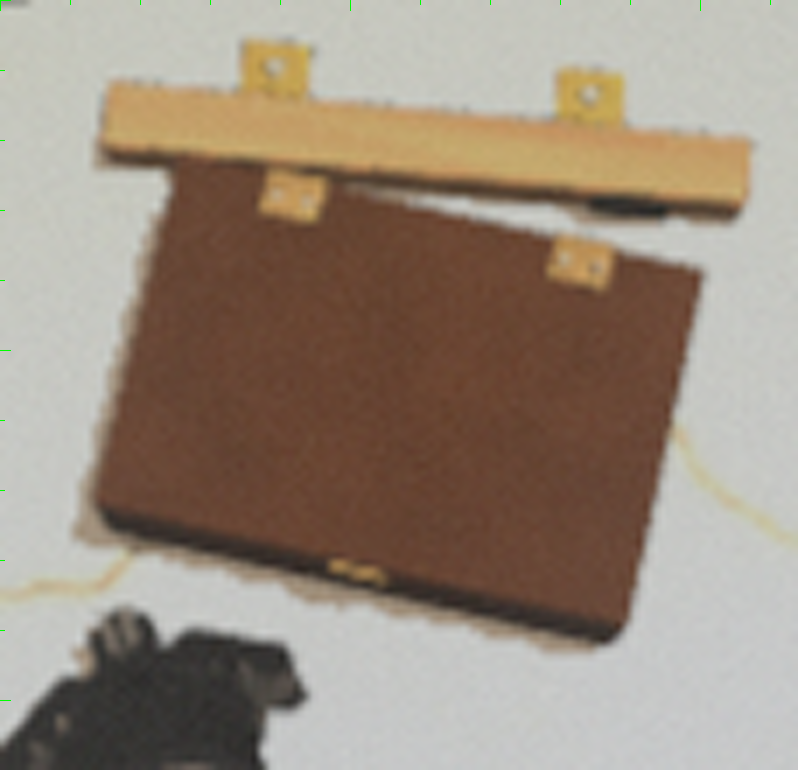

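```bash

python3 - <<'E'
from h import *
a=case([(178,149),(703,271),(626,625),(97,502)])
print(a.tolist());st()
t=tcp_for(a,-1,.022,.034);print(t)
print(row(t+[-.01,0,0],NOM),row(t,NOM))
E
```

```text
sides [np.float64(0.2191), np.float64(0.1475), np.float64(0.216), np.float64(0.1485)] pose [ 0.6165 -0.1261] -13.29 res 0.0029
case in stop_face frame: x -97.9 y 1.2 mm yaw -7.86
[0.6165370796585776, -0.12606694459268203, -0.23201126693764199]
t 10.47 pos [547.7  -2.3   8.4] F [ 0.2 -0.4  1.1] w -0.00 q [-17.  -1. 142.  65.  23.  -6.]
[ 5.13786846e-01 -1.82260632e-01 -1.67732796e-04]
(array([-53.2, -90.9, 152.7]), array([ 0.61, -0.49,  0.06])) (array([-47.8, -83.2, 156.2]), array([ 0.61, -0.49,  0.06]))
```

```bash
python3 -m inch '[[-20,-30,30,0,0,0,1],[-53,-91,153,0,0,0,1],[-53,-91,153,0,0,0,1],[-53,-91,153,0,0,0,1],[-53,-91,153,0,0,0,1],[-53,-91,153,0,0,0,1],[-48,-83,156,0,0,0,1],[-48,-83,156,0,0,0,1]]' | grep -E 't:|pos|force|rot'
python3 - <<'E'
from h import *
st(); n=np.array([np.cos(-.232),np.sin(-.232),0])
disp([n*k for k in(10,16,18,1.5,3)])
cv2.imwrite("pics/wrist12.png",eyes.grab_frame('wrist')[:,:,::-1])
crop('pics/wrist12.png','pics/wrist12c.png',200,150,160,120,5)
E
```

```text
t: 11.13
ee_pos: [0.5172, -0.1828, 0.0013]
eef_rot: [90.0, 54.9, 20.7]
force: [0.0, -0.2, -0.1]
t 11.13 pos [ 517.2 -182.8    1.3] F [ 0.  -0.2 -0.1] w -0.01 q [-44.   6. 136.  59.  37. -22.]
[4.8, 6.8, 5.5] [7.7, 11.0, 8.8] [8.6, 12.3, 9.9] [0.7, 1.0, 0.8] [1.4, 2.1, 1.6]
```

View pics/wrist12c.png

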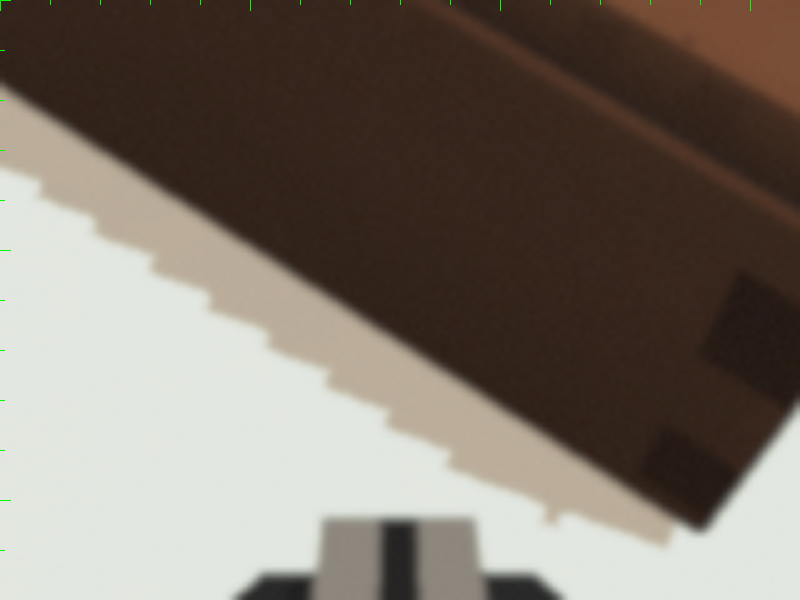

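```bash
python3 - <<'E'
from h import *
n=np.array([np.cos(-.232),np.sin(-.232),0]);l=np.array([-.7,-2.9,-2])
disp([n*k+l for k in(10,15,17)])
A=arc(-13.3,-1,[-13.3+k*.9 for k in range(1,15)],piv=40)
A=[a+[0,0,.25*(i+1)] for i,a in enumerate(A)]
disp(A[:4]);disp([a-A[3] for a in A[4:]])
E
```

```text
[5.5, 4.3, 8.0] [7.9, 7.8, 10.7] [8.8, 9.1, 11.8] 
[0.5, 1.1, 2.1] [0.9, 2.2, 4.3] [1.4, 3.3, 6.4] [1.9, 4.5, 8.4] 
[0.5, 1.2, 2.1] [1.1, 2.4, 4.1] [1.6, 3.6, 6.1] [2.2, 4.9, 8.1] [2.8, 6.2, 10.1] [3.4, 7.5, 12.1] [4.1, 8.9, 14.0] [4.7, 10.2, 15.9] [5.4, 11.6, 17.8] [6.1, 13.0, 19.7]
```

```bash
python3 -m inch '[[5.5,4.3,8,0,0,0,1],[7.9,7.8,10.7,0,0,0,1],[8.8,9.1,11.8,0,0,0,1],[8.8,9.1,11.8,0,0,0,1]]' | grep -E 'pos|force'
python3 -m inch '[[0.7,1,0.8,0,0,0,1],[1.4,2.1,1.6,0,0,0,1]]' | grep -E 'pos|force'
python3 -m inch '[[0.7,1,0.8,0,0,0,1],[1.4,2.1,1.6,0,0,0,1]]' | grep -E 'pos|force'
```

```text
ee_pos: [0.5323, -0.1886, -0.001]
force: [0.4, -0.3, -1.1]
ee_pos: [0.5342, -0.1891, -0.0012]
force: [-1.2, 0.3, -0.1]
ee_pos: [0.5352, -0.189, -0.0023]
force: [-14.4, -1.0, 5.8]
```

```bash
python3 -m inch '[[-0.3,1.3,2,0,0,0,1]]' | grep -E 'pos|force'
python3 -m inch '[[0.1,1.2,2,0,0,0,1]]' | grep -E 'pos|force'
python3 -m inch '[[0.5,1.1,2.1,0,0,0,1],[0.9,2.2,4.3,0,0,0,1],[1.4,3.3,6.4,0,0,0,1]]' | grep -E 'pos|force'
```

```text
ee_pos: [0.5353, -0.1891, -0.0024]
force: [-14.4, 2.1, 3.3]
ee_pos: [0.5365, -0.1902, -0.0022]
force: [-12.2, 1.5, 1.2]
ee_pos: [0.5418, -0.195, -0.002]
force: [-10.0, 2.2, -2.0]
```

```bash
python3 -m inch '[[0.5,1.2,2.1,0,0,0,1],[1.1,2.4,4.1,0,0,0,1],[1.6,3.6,6.1,0,0,0,1],[2.2,4.9,8.1,0,0,0,1],[2.8,6.2,10.1,0,0,0,1],[3.4,7.5,12.1,0,0,0,1],[4.1,8.9,14,0,0,0,1],[4.7,10.2,15.9,0,0,0,1]]' | grep -E 't:|pos|force'
python3 - <<'E'
from h import *
for n in("top",): cv2.imwrite(f"pics/{n}13.png",eyes.grab_frame(n)[:,:,::-1])
crop('pics/top13.png','pics/top13c.png',230,145,114,110,7)
E
```

```text
t: 12.93
ee_pos: [0.5579, -0.2065, -0.0003]
eef_rot: [90.5, 55.3, 21.3]
force: [-8.4, -0.7, -3.8]
```

View pics/top13c.png

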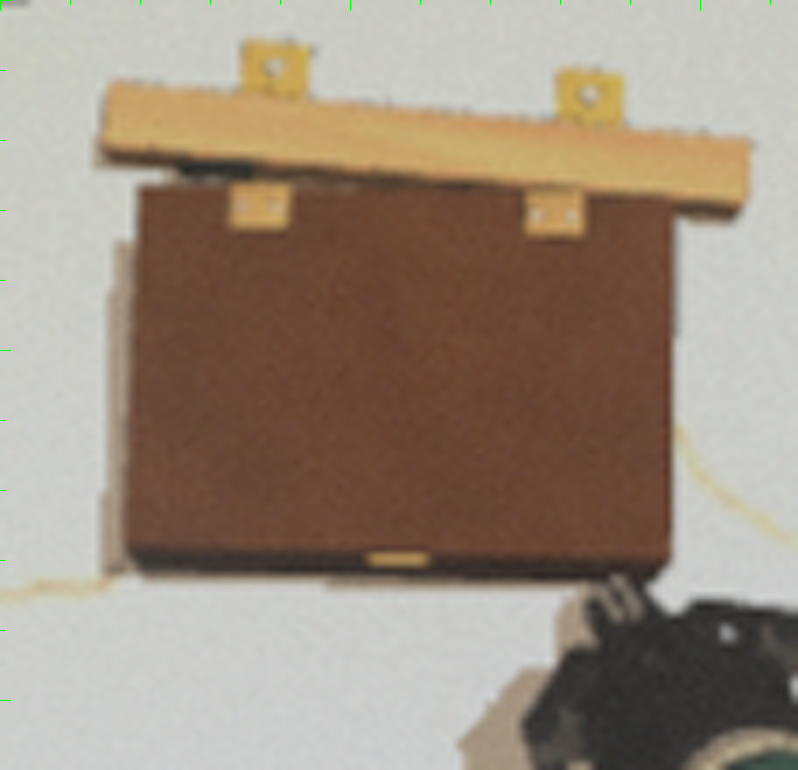

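```bash

python3 - <<'E'
from h import *
a=case([(137,184),(674,197),(669,562),(127,550)])
E
```

```text
sides [np.float64(0.2185), np.float64(0.1495), np.float64(0.2156), np.float64(0.1499)] pose [ 0.622  -0.1266] -1.57 res 0.0023
case in stop_face frame: x -92.4 y 1.2 mm yaw 3.86
```

```bash
python3 -m inch '[[0.7,1.4,1.9,0,0,0,1],[1.4,2.8,3.8,0,0,0,1]]' | grep -E 't:|pos|force'
python3 -m inch '[[-8,-11.5,-5,0,0,0,1],[-23,-24,-12,0,0,0,1],[-23,-24,-12,0,0,0,1]]' | grep -E 't:|pos|force'
python3 - <<'E'
from h import *
for n in("top",): cv2.imwrite(f"pics/{n}14.png",eyes.grab_frame(n)[:,:,::-1])
crop('pics/top14.png','pics/top14c.png',230,145,114,110,7)
E
```

```text
t: 13.15
ee_pos: [0.5621, -0.2091, 0.0002]
eef_rot: [90.5, 55.3, 21.3]
force: [-8.9, -0.0, -2.9]
t: 13.4
ee_pos: [0.5285, -0.2112, 0.0084]
eef_rot: [90.1, 55.0, 20.9]
force: [0.1, 0.2, 0.1]
```

View pics/top14c.png

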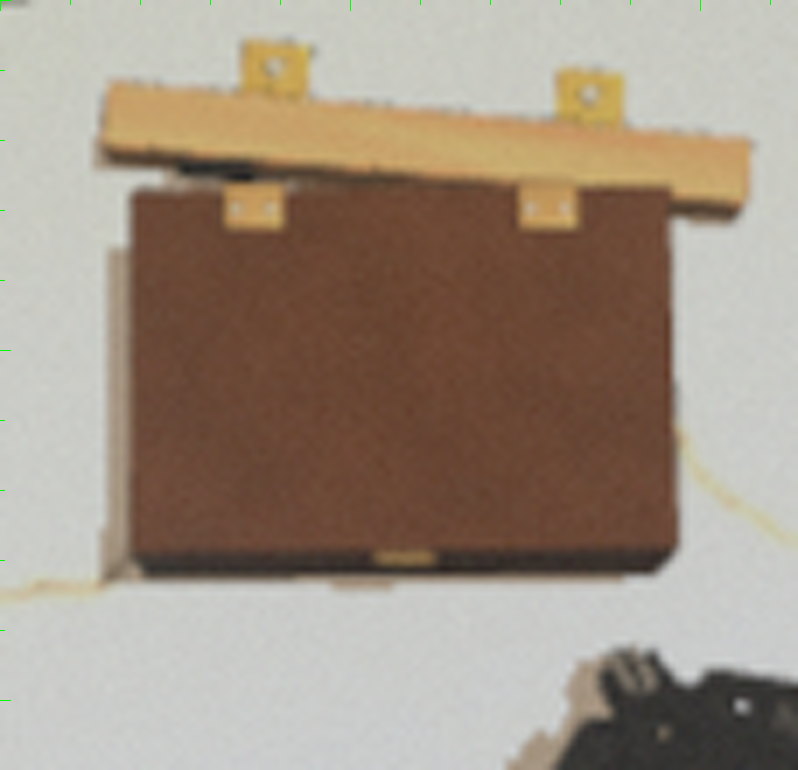

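```bash

python3 - <<'E'
from h import *
a=case([(130,187),(670,185),(678,552),(130,552)])
print(a.tolist());st()
t=tcp_for(a,1,.020,.034);print(t)
print(row(t+[-.015,0,0],NOM),row(t,NOM))
E
```

```text
sides [np.float64(0.2197), np.float64(0.1504), np.float64(0.218), np.float64(0.1495)] pose [ 0.6238 -0.1267] -0.01 res 0.0013
case in stop_face frame: x -90.6 y 1.2 mm yaw 5.42
[0.6237695070641462, -0.1267325028292229, -0.00012164878362262939]
t 13.45 pos [ 529.9 -212.     8.9] F [0.5 0.2 1.1] w -0.00 q [-45.   8. 132.  57.  39. -21.]
[ 5.42275663e-01 -1.77638037e-02 -1.67732796e-04]
(array([  45.5,   49. , -182.6]), array([ 0.56, -0.41, -0.  ])) (array([  53.5,   60.5, -177.3]), array([ 0.56, -0.41, -0.  ]))
```

```bash
python3 -m inch '[[45,49,-182,0,0,0,1],[45,49,-182,0,0,0,1],[45,49,-182,0,0,0,1],[45,49,-182,0,0,0,1],[45,49,-182,0,0,0,1],[45,49,-182,0,0,0,1],[53,60,-177,0,0,0,1],[53,60,-177,0,0,0,1]]' | grep -E 't:|pos|force|rot'
python3 - <<'E'
from h import *
st(); n=np.array([1,0,0])
disp([n*k for k in(10,14,16,1.5,3)])
A=arc(0,1,[-k*.9 for k in range(1,15)],piv=40)
A=[a+[0,0,.25*(i+1)] for i,a in enumerate(A)]
disp(A[:4]);disp([a-A[3] for a in A[4:]])
cv2.imwrite("pics/wrist15.png",eyes.grab_frame('wrist')[:,:,::-1])
crop('pics/wrist15.png','pics/wrist15c.png',200,150,160,120,5)
E
```

```text
t: 14.12
ee_pos: [0.5456, -0.0186, 0.0015]
eef_rot: [89.7, 54.8, 20.6]
force: [0.4, -1.0, 0.3]
t 14.12 pos [545.6 -18.6   1.5] F [ 0.4 -1.   0.3] w 0.00 q [-20.   1. 142.  67.  24. -11.]
[5.4, 7.7, 3.4] [7.5, 10.8, 4.8] [8.6, 12.3, 5.5] [0.8, 1.2, 0.5] [1.6, 2.3, 1.0] 
[1.2, 2.1, -0.4] [2.3, 4.2, -0.7] [3.5, 6.3, -1.0] [4.7, 8.5, -1.2] 
[1.2, 2.1, -0.2] [2.4, 4.2, -0.4] [3.5, 6.4, -0.5] [4.7, 8.5, -0.6] [5.9, 10.6, -0.7] [7.1, 12.8, -0.7] [8.3, 14.9, -0.7] [9.5, 17.0, -0.6] [10.7, 19.2, -0.5] [11.8, 21.3, -0.4]
```

View pics/wrist15c.png

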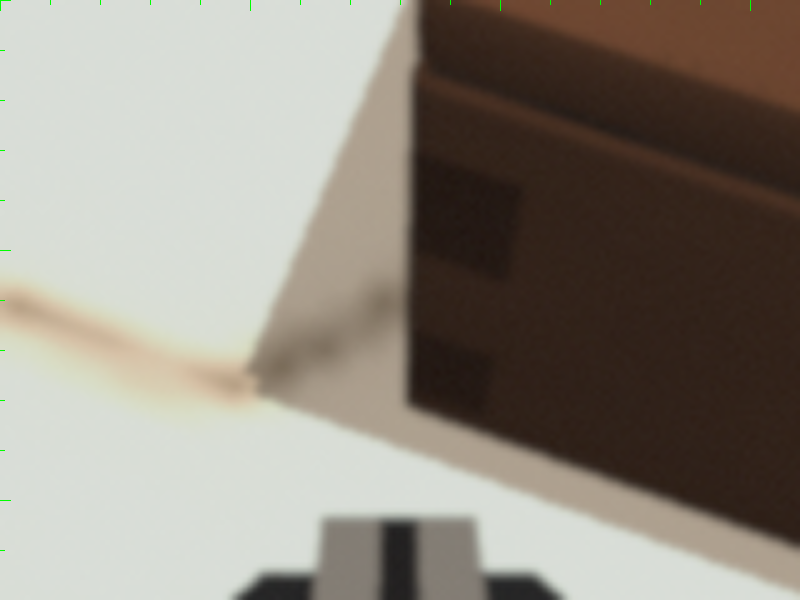

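```bash
python3 -m inch '[[5.4,7.7,3.4,0,0,0,1],[7.5,10.8,4.8,0,0,0,1],[8.6,12.3,5.5,0,0,0,1],[8.6,12.3,5.5,0,0,0,1]]' | grep -E 'pos|force'
python3 -m inch '[[0.8,1.2,0.5,0,0,0,1],[1.6,2.3,1,0,0,0,1]]' | grep -E 'pos|force'
python3 -m inch '[[0.8,1.2,0.5,0,0,0,1],[1.6,2.3,1,0,0,0,1]]' | grep -E 'pos|force'
```

```text
ee_pos: [0.5595, -0.0188, 0.0]
force: [0.5, 0.3, -0.0]
ee_pos: [0.5614, -0.0181, -0.0005]
force: [-1.6, -0.4, 0.0]
ee_pos: [0.5623, -0.0175, -0.0018]
force: [-12.1, -2.3, 3.6]
```

```bash
python3 -m inch '[[0.4,2.3,-0.4,0,0,0,1]]' | grep -E 'pos|force'
python3 -m inch '[[0.8,2.2,-0.4,0,0,0,1]]' | grep -E 'pos|force'
python3 -m inch '[[1.2,2.1,-0.2,0,0,0,1],[2.4,4.2,-0.4,0,0,0,1],[3.5,6.4,-0.5,0,0,0,1],[4.7,8.5,-0.6,0,0,0,1],[5.9,10.6,-0.7,0,0,0,1]]' | grep -E 't:|pos|force'
python3 - <<'E'
from h import *
for n in("top",): cv2.imwrite(f"pics/{n}16.png",eyes.grab_frame(n)[:,:,::-1])
crop('pics/top16.png','pics/top16c.png',230,145,114,110,7)
E
```

```text
ee_pos: [0.5634, -0.0165, -0.0016]
force: [-6.9, -2.1, -1.9]
ee_pos: [0.565, -0.0152, -0.0013]
force: [-8.2, -1.5, -1.5]
t: 15.42
ee_pos: [0.575, -0.0093, -0.001]
eef_rot: [90.4, 55.3, 21.2]
force: [-7.4, -0.3, -2.5]
```

View pics/top16c.png

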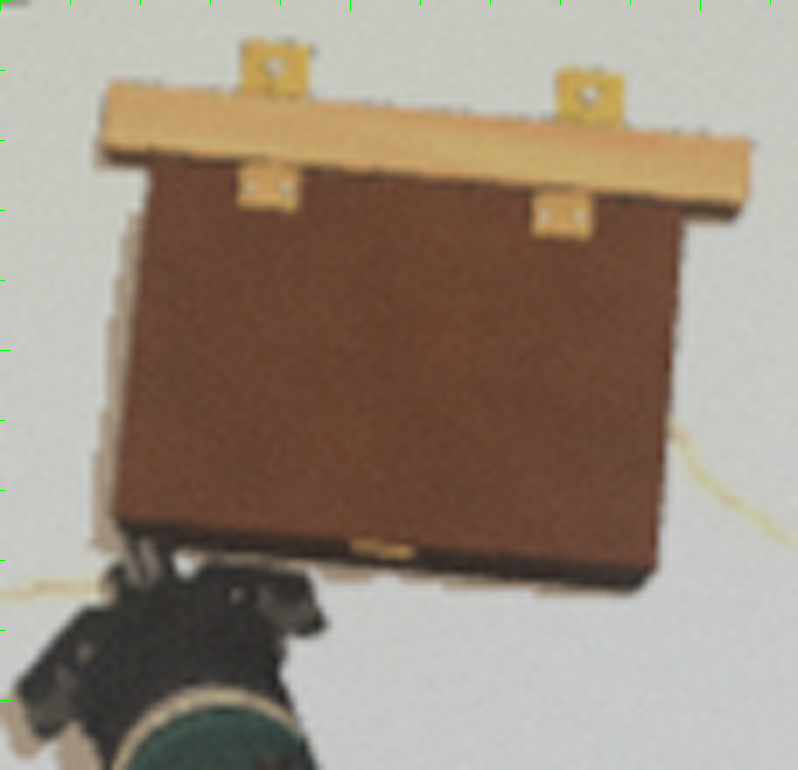

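```bash

python3 - <<'E'
from h import *
a=case([(148,155),(684,202),(656,568),(114,519)])
E
```

```text
sides [np.float64(0.219), np.float64(0.1504), np.float64(0.2166), np.float64(0.1501)] pose [ 0.6271 -0.1261] -5.32 res 0.002
case in stop_face frame: x -87.4 y 2.2 mm yaw 0.11
```

```bash
python3 -m inch '[[1.2,2.1,-0.1,0,0,0,1],[2.4,4.3,-0.1,0,0,0,1],[3.6,6.4,0,0,0,0,1],[4.8,8.6,0.1,0,0,0,1]]' | grep -E 't:|pos|force'
python3 -m inch '[[-8,-11.5,-5,0,0,0,1],[-23,-24,-12,0,0,0,1],[-23,-24,-12,0,0,0,1]]' | grep -E 't:|pos|force'
python3 - <<'E'
from h import *
for n in("top",): cv2.imwrite(f"pics/{n}17.png",eyes.grab_frame(n)[:,:,::-1])
crop('pics/top17.png','pics/top17c.png',230,145,114,110,7)
E
```

```text
t: 15.8
ee_pos: [0.5836, -0.0052, -0.0004]
eef_rot: [90.5, 55.4, 21.3]
force: [-7.9, 0.5, -3.3]
t: 16.05
ee_pos: [0.5502, -0.0066, 0.0074]
eef_rot: [90.2, 55.1, 21.0]
force: [-1.3, 0.8, -0.2]
```

View pics/top17c.png

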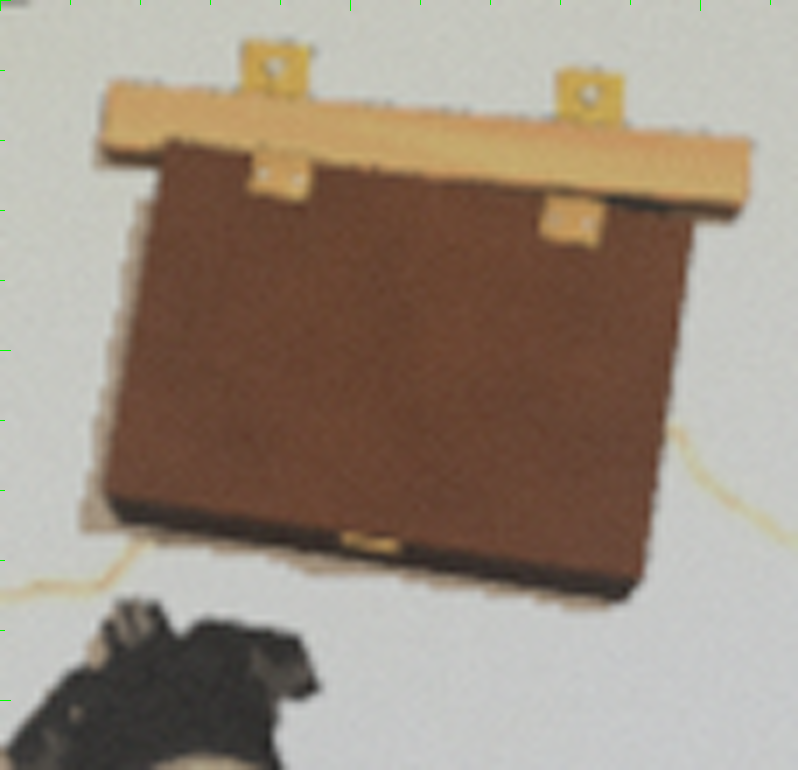

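```bash

python3 - <<'E'
from h import *
a=case([(163,138),(694,220),(642,580),(105,495)])
print(a.tolist());st()
t=tcp_for(a,-1,.022,.033,97);print(t)
print(row(t+[-.01,0,0],NOM),row(t,NOM))
E
```

```text
sides [np.float64(0.2187), np.float64(0.1489), np.float64(0.2165), np.float64(0.1487)] pose [ 0.6282 -0.1262] -9.17 res 0.0022
case in stop_face frame: x -86.3 y 2.1 mm yaw -3.74
[0.6281854544939042, -0.12620906356297928, -0.16008884149960725]
t 16.10 pos [552.1  -7.3   8.1] F [ 0.1 -0.2  0.4] w 0.00 q [-18.   0. 141.  65.  23.  -6.]
[ 0.53045801 -0.19254922 -0.00116773]
(array([-47. , -83.3, 162. ]), array([ 0.61, -0.48,  0.06])) (array([-41.7, -75.7, 165.5]), array([ 0.61, -0.48,  0.06]))
```

```bash
python3 -m inch '[[-20,-30,30,0,0,0,1],[-47,-83,162,0,0,0,1],[-47,-83,162,0,0,0,1],[-47,-83,162,0,0,0,1],[-47,-83,162,0,0,0,1],[-47,-83,162,0,0,0,1],[-42,-76,165,0,0,0,1],[-42,-76,165,0,0,0,1]]' | grep -E 't:|pos|force|rot'
python3 - <<'E'
from h import *
st(); n=np.array([np.cos(-.16),np.sin(-.16),0])
disp([n*k+[0,0,-1] for k in(8,13,15,17)]);disp([n*k for k in(1.5,3)])
A=arc(-9.2,-1,[-9.2+k*.9 for k in range(1,15)],piv=40)
A=[a+[0,-.2*(i+1),.25*(i+1)] for i,a in enumerate(A)]
disp(A[:4]);disp([a-A[3] for a in A[4:]])
cv2.imwrite("pics/wrist18.png",eyes.grab_frame('wrist')[:,:,::-1])
crop('pics/wrist18.png','pics/wrist18c.png',200,150,160,120,5)
E
```

```text
t: 16.77
ee_pos: [0.533, -0.1928, -0.0001]
eef_rot: [90.0, 55.0, 20.8]
force: [0.5, 0.3, -0.0]
t 16.77 pos [ 5.330e+02 -1.928e+02 -1.000e-01] F [ 0.5  0.3 -0. ] w -0.00 q [-43.   8. 133.  59.  37. -22.]
[4.8, 5.1, 3.9] [7.3, 8.7, 6.3] [8.3, 10.2, 7.3] [9.3, 11.6, 8.3] 
[0.8, 1.1, 0.7] [1.5, 2.1, 1.5] 
[0.5, 1.1, 2.2] [1.0, 2.3, 4.5] [1.5, 3.5, 6.7] [2.1, 4.7, 8.8] 
[0.6, 1.2, 2.2] [1.2, 2.5, 4.3] [1.8, 3.8, 6.4] [2.4, 5.1, 8.5] [3.0, 6.5, 10.5] [3.7, 7.9, 12.6] [4.4, 9.3, 14.6] [5.0, 10.7, 16.6] [5.7, 12.1, 18.5] [6.5, 13.6, 20.5]
```

View pics/wrist18c.png

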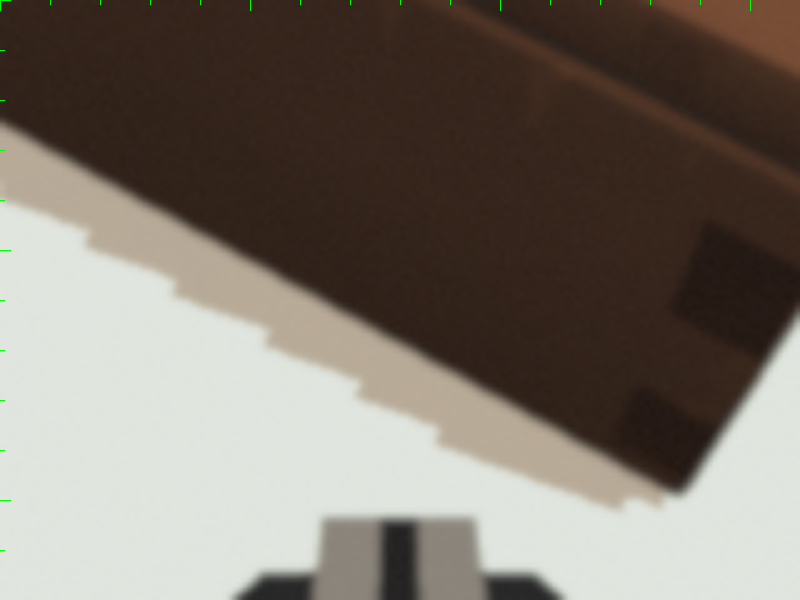

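```bash
python3 -m inch '[[4.8,5.1,5.9,0,0,0,1],[7.3,8.7,8.3,0,0,0,1],[8.3,10.2,9.3,0,0,0,1],[8.3,10.2,9.3,0,0,0,1]]' | grep -E 'pos|force'
python3 -m inch '[[0.8,1.1,0.7,0,0,0,1],[1.5,2.1,1.5,0,0,0,1]]' | grep -E 'pos|force'
python3 -m inch '[[0.8,1.1,0.7,0,0,0,1],[1.5,2.1,1.5,0,0,0,1]]' | grep -E 'pos|force'
```

```text
ee_pos: [0.5481, -0.196, -0.0011]
force: [-0.7, -0.3, -0.1]
ee_pos: [0.5501, -0.1966, -0.0015]
force: [-0.3, -0.4, -0.8]
ee_pos: [0.5523, -0.197, -0.0019]
force: [-10.4, 0.1, 4.5]
```

```bash
python3 -m inch '[[-0.2,1.4,2.1,0,0,0,1]]' | grep -E 'pos|force'
python3 -m inch '[[0.2,1.2,2.2,0,0,0,1]]' | grep -E 'pos|force'
python3 -m inch '[[0.6,1.2,2.2,0,0,0,1],[1.2,2.5,4.3,0,0,0,1],[1.8,3.8,6.4,0,0,0,1],[2.4,5.1,8.5,0,0,0,1]]' | grep -E 't:|pos|force'
python3 - <<'E'
from h import *
for n in("top",): cv2.imwrite(f"pics/{n}19.png",eyes.grab_frame(n)[:,:,::-1])
crop('pics/top19.png','pics/top19c.png',230,145,114,110,7)
E
```

```text
ee_pos: [0.5524, -0.1972, -0.002]
force: [-13.7, 2.7, 4.4]
ee_pos: [0.5533, -0.1979, -0.0021]
force: [-13.6, 2.8, 4.6]
t: 17.98
ee_pos: [0.5611, -0.2041, -0.0017]
eef_rot: [90.5, 55.2, 21.4]
force: [-10.5, 1.7, 0.8]
```

View pics/top19c.png

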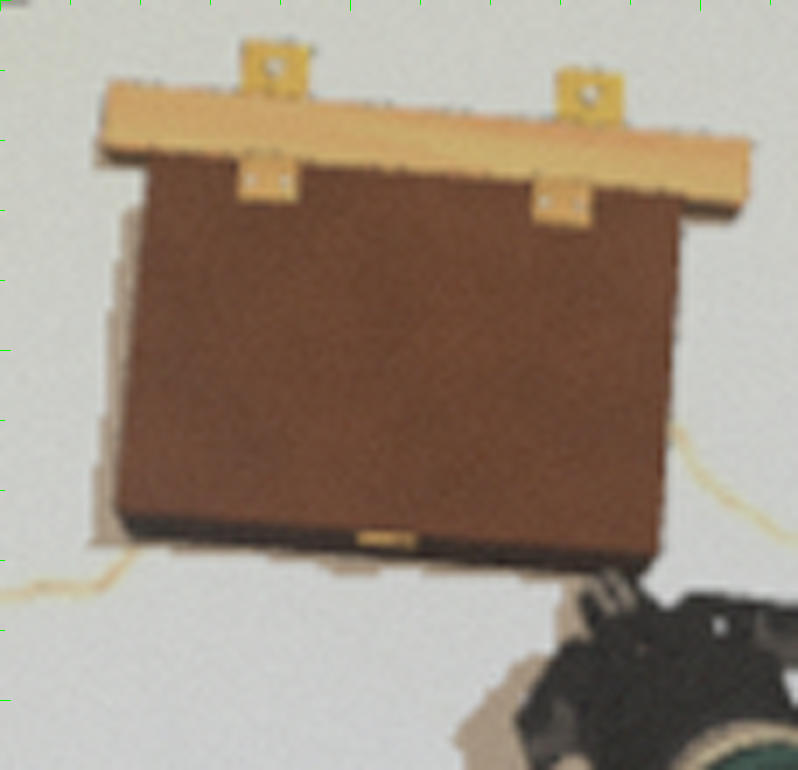

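```bash

python3 - <<'E'
from h import *
a=case([(147,149),(683,190),(659,554),(116,512)])
E
```

```text
sides [np.float64(0.2189), np.float64(0.1497), np.float64(0.2169), np.float64(0.1497)] pose [ 0.6311 -0.1264] -4.68 res 0.0017
case in stop_face frame: x -83.4 y 2.2 mm yaw 0.75
```

```bash
python3 -m inch '[[0.5,1.4,2.1,0,0,0,1],[1.1,2.8,4.1,0,0,0,1]]' | grep -E 't:|pos|force'
python3 -m inch '[[-8,-11.5,-5,0,0,0,1],[-23,-24,-12,0,0,0,1],[-23,-24,-12,0,0,0,1]]' | grep -E 't:|pos|force'
python3 - <<'E'
from h import *
for n in("top","wrist"): cv2.imwrite(f"pics/{n}20.png",eyes.grab_frame(n)[:,:,::-1])
crop('pics/top20.png','pics/top20c.png',230,145,114,110,7)
E
```

```text
t: 18.2
ee_pos: [0.565, -0.207, -0.0015]
eef_rot: [90.5, 55.3, 21.4]
force: [-8.3, 0.4, -2.5]
t: 18.45
ee_pos: [0.5313, -0.2095, 0.0064]
eef_rot: [90.1, 55.0, 20.9]
force: [-1.2, 0.7, -0.8]
```

View pics/top20c.png

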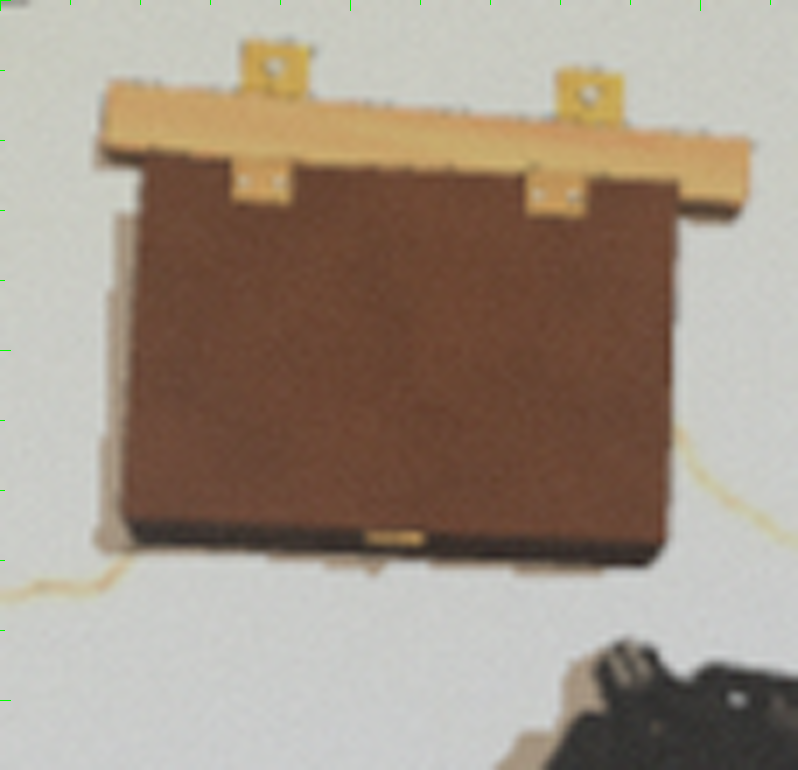

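View pics/wrist20.png

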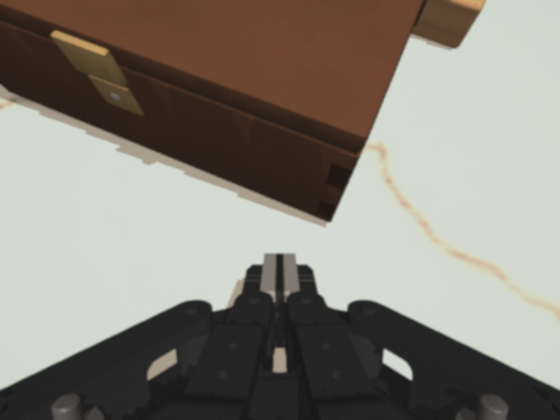

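```bash

python3 - <<'E'
from h import *
a=case([(141,152),(678,180),(667,544),(123,519)])
print(a.tolist());st()
t=tcp_for(a,1,.020,.034,96);print(t)
print(row(t+[-.015,0,0],NOM),row(t,NOM))
E
```

```text
sides [np.float64(0.219), np.float64(0.1495), np.float64(0.2169), np.float64(0.151)] pose [ 0.6321 -0.1268] -2.94 res 0.002
case in stop_face frame: x -82.4 y 1.9 mm yaw 2.49
[0.6320786852750793, -0.12683346349461588, -0.05125305007318133]
t 18.55 pos [ 533.6 -210.7    7.2] F [ 0.6 -0.2 -0. ] w -0.00 q [-45.   8. 132.  57.  38. -21.]
[ 5.55616172e-01 -1.21354744e-02 -1.67732796e-04]
(array([  50. ,   58.6, -183.3]), array([ 0.58, -0.36, -0.03])) (array([  58. ,   70.1, -178. ]), array([ 0.58, -0.36, -0.03]))
```

```bash
python3 -m inch '[[-10,-10,-30,0,0,0,1],[50,58,-183,0,0,0,1],[50,58,-183,0,0,0,1],[50,58,-183,0,0,0,1],[50,58,-183,0,0,0,1],[50,58,-183,0,0,0,1],[50,58,-183,0,0,0,1],[58,70,-178,0,0,0,1],[58,70,-178,0,0,0,1]]' | grep -E 't:|pos|force'
python3 - <<'E'
from h import *
st(); n=np.array([1,-.05,0])
disp([n*k for k in(10,14,16,1.5,3)])
A=arc(-3,1,[-3-k*.7 for k in range(1,10)],piv=40)
A=[a*[1,.5,1]+[0,0,.25*(i+1)] for i,a in enumerate(A)]
disp(A)
E
```

```text
t: 19.3
ee_pos: [0.5586, -0.0124, 0.0011]
eef_rot: [89.7, 54.9, 20.6]
force: [-0.7, -1.0, 0.9]
t 19.30 pos [558.6 -12.4   1.1] F [-0.7 -1.   0.9] w -0.00 q [-18.   2. 140.  68.  23. -10.]
[5.3, 7.6, 3.9] [7.4, 10.6, 5.4] [8.5, 12.1, 6.2] [0.8, 1.1, 0.6] [1.6, 2.3, 1.2] 
[0.8, 1.6, 0.2] [1.6, 3.1, 0.4] [2.4, 4.7, 0.6] [3.2, 6.3, 0.9] [4.0, 7.9, 1.1] [4.8, 9.5, 1.4] [5.6, 11.1, 1.7] [6.4, 12.7, 1.9] [7.2, 14.3, 2.2]
```

```bash
python3 -m inch '[[5.3,7.6,3.9,0,0,0,1],[7.4,10.6,5.4,0,0,0,1],[8.5,12.1,6.2,0,0,0,1],[8.5,12.1,6.2,0,0,0,1]]' | grep -E 'pos|force'
python3 -m inch '[[0.8,1.1,0.6,0,0,0,1],[1.6,2.3,1.2,0,0,0,1]]' | grep -E 'pos|force'
python3 -m inch '[[0.5,1.2,0.3,0,0,0,1]]' | grep -E 'pos|force'
```

```text
ee_pos: [0.5722, -0.013, -0.0004]
force: [-0.0, 0.2, 1.3]
ee_pos: [0.5741, -0.0125, -0.0009]
force: [-0.5, 0.2, 0.9]
ee_pos: [0.5753, -0.0123, -0.0008]
force: [-3.7, -2.1, -0.3]
```

```bash
python3 -m inch '[[0.4,1.7,0.1,0,0,0,1],[0.9,3.4,0.2,0,0,0,1],[1.7,5,0.4,0,0,0,1]]' | grep -E 'pos|force'
python3 -m inch '[[0.8,1.6,0.2,0,0,0,1],[1.6,3.1,0.4,0,0,0,1]]' | grep -E 'pos|force'
python3 - <<'E'
from h import *
for n in("top",): cv2.imwrite(f"pics/{n}21.png",eyes.grab_frame(n)[:,:,::-1])
crop('pics/top21.png','pics/top21c.png',230,145,114,110,7)
E
```

```text
ee_pos: [0.5778, -0.0102, -0.001]
force: [-10.4, -3.2, 0.9]
ee_pos: [0.5805, -0.0088, -0.001]
force: [-9.8, -0.7, 1.2]
```

View pics/top21c.png

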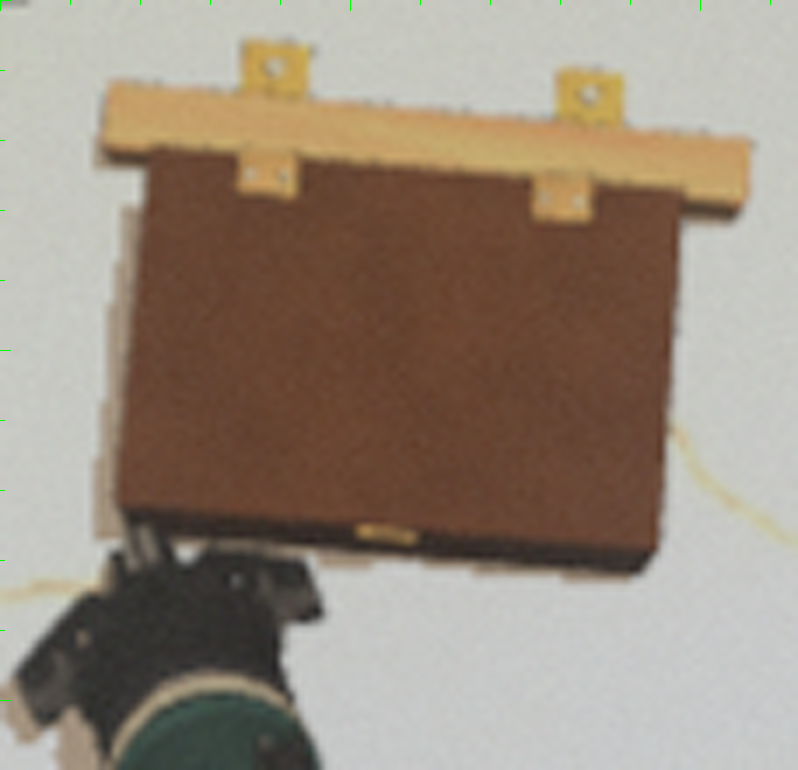

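```bash

python3 - <<'E'
from h import *
a=case([(147,143),(683,184),(659,549),(116,506)])
E
```

```text
sides [np.float64(0.219), np.float64(0.1502), np.float64(0.217), np.float64(0.1498)] pose [ 0.6334 -0.1264] -4.72 res 0.0017
case in stop_face frame: x -81.1 y 2.4 mm yaw 0.71
```

```bash
python3 -m inch '[[0.8,1.7,0.3,0,0,0,1],[1.5,3.3,0.6,0,0,0,1],[2.3,5,0.9,0,0,0,1]]' | grep -E 'pos|force'
python3 -m inch '[[0.5,0.9,0.2,0,0,0,1]]' | grep -E 'pos|force'
python3 - <<'E'
from h import *
for n in("top",): cv2.imwrite(f"pics/{n}22.png",eyes.grab_frame(n)[:,:,::-1])
crop('pics/top22.png','pics/top22c.png',230,145,114,110,7)
E
```

```text
ee_pos: [0.5848, -0.0067, -0.0008]
force: [-9.5, 1.0, -1.0]
ee_pos: [0.5858, -0.0063, -0.0008]
force: [-8.6, 0.8, -2.2]
```

View pics/top22c.png

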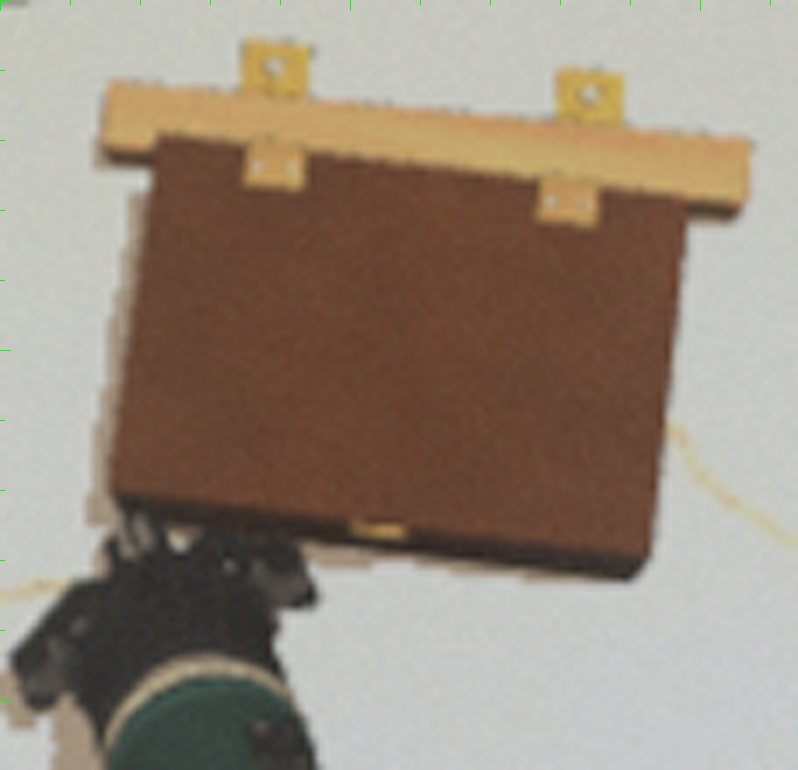

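```bash

python3 - <<'E'
from h import *
a=case([(155,134),(687,194),(650,556),(110,492)])
E
```

```text
sides [np.float64(0.2181), np.float64(0.1493), np.float64(0.2167), np.float64(0.1485)] pose [ 0.634  -0.1261] -6.89 res 0.002
case in stop_face frame: x -80.5 y 2.8 mm yaw -1.46
```

```bash
python3 -m inch '[[0.5,1.1,0.2,0,0,0,1],[1,2.2,0.4,0,0,0,1]]' | grep -E 'pos|force'
python3 -m inch '[[0.5,1.1,0.2,0,0,0,1]]' | grep -E 'pos|force'
python3 -m inch '[[0.5,1.1,0.2,0,0,0,1]]' | grep -E 'pos|force'
```

```text
ee_pos: [0.5877, -0.0056, -0.0007]
force: [-8.6, 1.9, -2.9]
ee_pos: [0.5886, -0.0052, -0.0007]
force: [-11.9, 0.6, -2.6]
ee_pos: [0.589, -0.005, -0.0011]
force: [-17.8, -1.9, 2.4]
```

```bash
python3 -m inch '[[-8,-11.5,-5,0,0,0,1],[-23,-24,-12,0,0,0,1],[-23,-24,-12,0,0,0,1]]' | grep -E 't:|pos|force'
python3 - <<'E'
from h import *
for n in("top",): cv2.imwrite(f"pics/{n}23.png",eyes.grab_frame(n)[:,:,::-1])
crop('pics/top23.png','pics/top23c.png',230,145,114,110,7)
E
```

```text
t: 21.32
ee_pos: [0.5568, -0.0069, 0.0074]
eef_rot: [90.2, 55.1, 21.0]
force: [-0.0, 0.5, -0.2]
```

View pics/top23c.png

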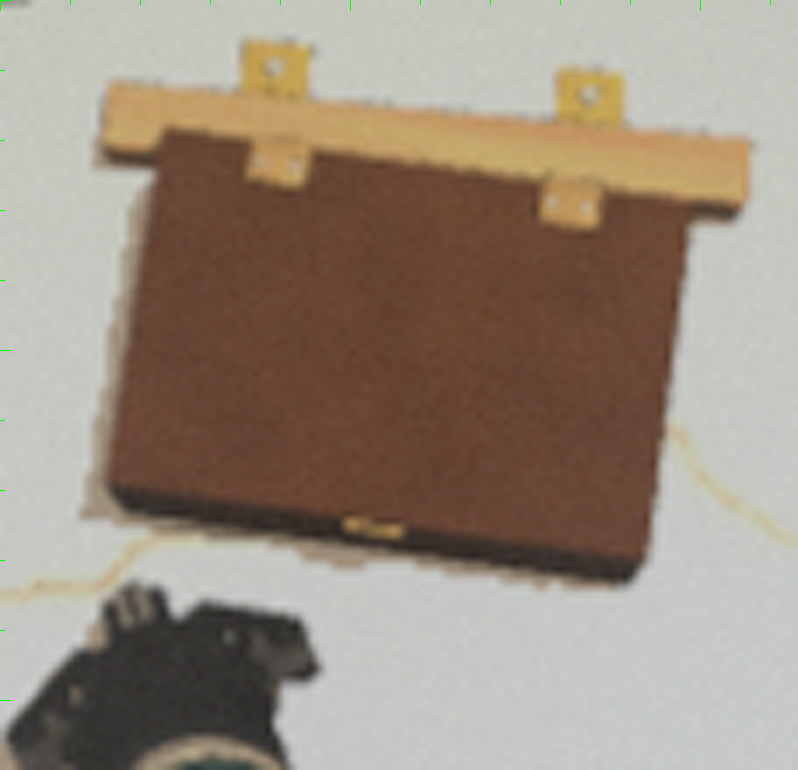

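```bash

python3 - <<'E'
from h import *
a=case([(162,127),(690,198),(645,559),(108,486)])
print(a.tolist());st()
t=tcp_for(a,-1,.022,.033,98);print(t)
print(row(t+[-.01,0,0],NOM),row(t,NOM))
E
```

```text
sides [np.float64(0.2171), np.float64(0.1492), np.float64(0.216), np.float64(0.1494)] pose [ 0.6347 -0.1264] -8.07 res 0.0021
case in stop_face frame: x -79.8 y 2.6 mm yaw -2.64
[0.6346502500031843, -0.1263747529266649, -0.14087322688953394]
t 21.37 pos [558.7  -7.6   8.2] F [-0.1 -0.7 -0.4] w -0.00 q [-18.   1. 140.  65.  23.  -6.]
[ 0.53834579 -0.19582725 -0.00116773]
(array([-46.9, -83.3, 165.2]), array([ 0.61, -0.48,  0.05])) (array([-41.6, -75.6, 168.8]), array([ 0.61, -0.48,  0.05]))
```

```bash
python3 -m inch '[[-20,-30,30,0,0,0,1],[-47,-83,165,0,0,0,1],[-47,-83,165,0,0,0,1],[-47,-83,165,0,0,0,1],[-47,-83,165,0,0,0,1],[-47,-83,165,0,0,0,1],[-42,-76,169,0,0,0,1],[-42,-76,169,0,0,0,1]]' | grep -E 't:|pos|force|rot'
python3 - <<'E'
from h import *
st(); n=np.array([np.cos(-.14),np.sin(-.14),0])
disp([n*k+[0,0,-1] for k in(8,13,15,17)]);disp([n*k for k in(1.5,3)])
A=arc(-8,-1,[-8+k*.7 for k in range(1,15)],piv=40)
A=[a+[0,-.5*(i+1),.25*(i+1)] for i,a in enumerate(A)]
disp(A[:4]);disp([a-A[3] for a in A[4:]])
E
```

```text
t: 22.03
ee_pos: [0.5413, -0.1972, -0.0]
eef_rot: [90.0, 54.9, 20.7]
force: [1.6, 0.1, -0.1]
t 22.03 pos [ 541.3 -197.2   -0. ] F [ 1.6  0.1 -0.1] w -0.00 q [-43.   9. 132.  59.  37. -22.]
[4.9, 5.2, 3.8] [7.4, 8.8, 6.1] [8.4, 10.3, 7.0] [9.4, 11.7, 8.0] 
[0.8, 1.1, 0.7] [1.5, 2.2, 1.4] 
[0.3, 0.9, 2.0] [0.6, 1.7, 4.1] [0.9, 2.6, 6.1] [1.2, 3.5, 8.1] 
[0.3, 0.9, 2.0] [0.7, 1.8, 4.0] [1.0, 2.8, 5.9] [1.4, 3.7, 7.9] [1.8, 4.7, 9.8] [2.2, 5.7, 11.8] [2.6, 6.7, 13.7] [3.0, 7.7, 15.6] [3.4, 8.8, 17.4] [3.8, 9.8, 19.3]
```

```bash
python3 -m inch '[[4.9,5.2,3.8,0,0,0,1],[7.4,8.8,6.1,0,0,0,1],[8.4,10.3,7,0,0,0,1],[8.4,10.3,7,0,0,0,1]]' | grep -E 'pos|force'
python3 -m inch '[[0.8,1.1,0.7,0,0,0,1],[1.5,2.2,1.4,0,0,0,1]]' | grep -E 'pos|force'
python3 -m inch '[[0.4,0.7,1,0,0,0,1]]' | grep -E 'pos|force'
```

```text
ee_pos: [0.5553, -0.1974, -0.0013]
force: [-0.5, 0.2, -0.4]
ee_pos: [0.5574, -0.1982, -0.0015]
force: [0.3, -0.1, 0.2]
ee_pos: [0.5585, -0.1991, -0.0013]
force: [0.5, 1.0, -0.0]
```

```bash
python3 -m inch '[[0.4,1.4,1.6,0,0,0,1],[0.8,2.8,3.2,0,0,0,1]]' | grep -E 'pos|force'
python3 -m inch '[[0.2,1.4,2,0,0,0,1]]' | grep -E 'pos|force'
python3 -m inch '[[0.3,1.1,2,0,0,0,1],[0.7,2,4,0,0,0,1]]' | grep -E 'pos|force'
```

```text
ee_pos: [0.5599, -0.1994, -0.0018]
force: [-16.0, 1.3, 8.2]
ee_pos: [0.561, -0.2003, -0.0017]
force: [-14.2, 1.4, 4.5]
ee_pos: [0.564, -0.2029, -0.0015]
force: [-11.4, 3.5, 2.4]
```

```bash
python3 -m inch '[[0.2,1.3,2,0,0,0,1],[0.5,2.4,4,0,0,0,1]]' | grep -E 'pos|force'
python3 - <<'E'
from h import *
for n in("top",): cv2.imwrite(f"pics/{n}24.png",eyes.grab_frame(n)[:,:,::-1])
crop('pics/top24.png','pics/top24c.png',230,145,114,110,7)
E
```

```text
ee_pos: [0.5673, -0.2058, -0.0011]
force: [-7.2, 2.8, -2.2]
```

View pics/top24c.png

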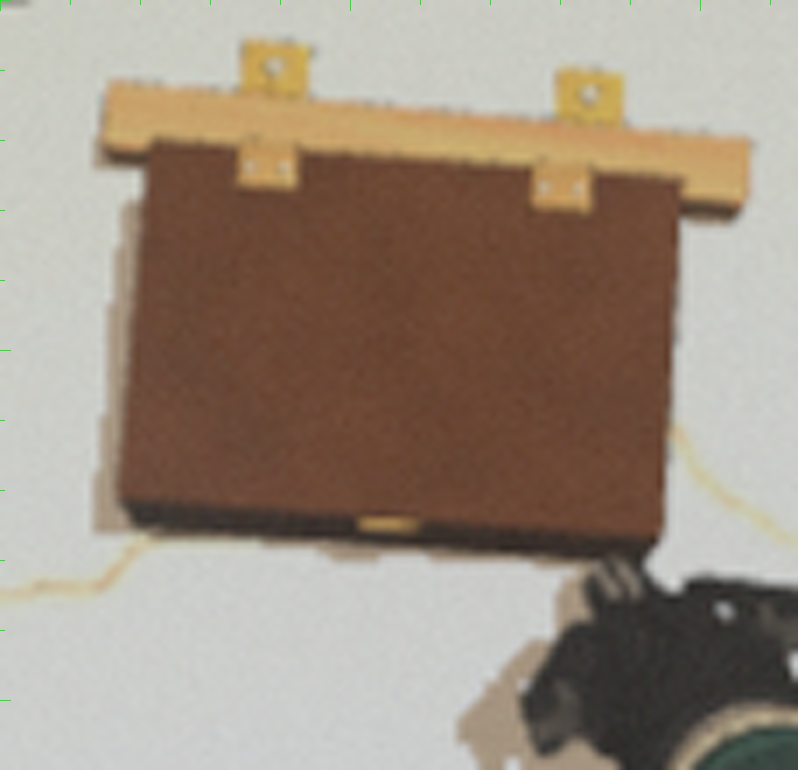

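```bash

python3 - <<'E'
from h import *
a=case([(147,138),(682,176),(662,540),(119,501)])
E
```

```text
sides [np.float64(0.2186), np.float64(0.1498), np.float64(0.217), np.float64(0.1498)] pose [ 0.6362 -0.1269] -4.29 res 0.0018
case in stop_face frame: x -78.3 y 2.2 mm yaw 1.14
```

```bash
python3 -m inch '[[0.2,0.8,1,0,0,0,1]]' | grep -E 'pos|force'
python3 -m inch '[[0.3,0.9,1,0,0,0,1]]' | grep -E 'pos|force'
python3 -m inch '[[0.3,0.9,1,0,0,0,1]]' | grep -E 'pos|force'
```

```text
ee_pos: [0.5683, -0.2066, -0.0011]
force: [-8.9, 2.7, -1.5]
ee_pos: [0.5689, -0.2068, -0.0012]
force: [-15.3, 2.8, 0.1]
ee_pos: [0.5691, -0.2069, -0.0015]
force: [-20.8, 1.7, 5.5]
```

```bash
python3 -m inch '[[-8,-11.5,-5,0,0,0,1],[-23,-24,-12,0,0,0,1],[-23,-24,-12,0,0,0,1]]' | grep -E 't:|pos|force'
python3 - <<'E'
from h import *
for n in("top",): cv2.imwrite(f"pics/{n}25.png",eyes.grab_frame(n)[:,:,::-1])
crop('pics/top25.png','pics/top25c.png',230,145,114,110,7)
E
```

```text
t: 23.75
ee_pos: [0.5371, -0.2108, 0.0073]
eef_rot: [90.1, 55.0, 20.8]
force: [0.4, 1.1, -0.4]
```

View pics/top25c.png

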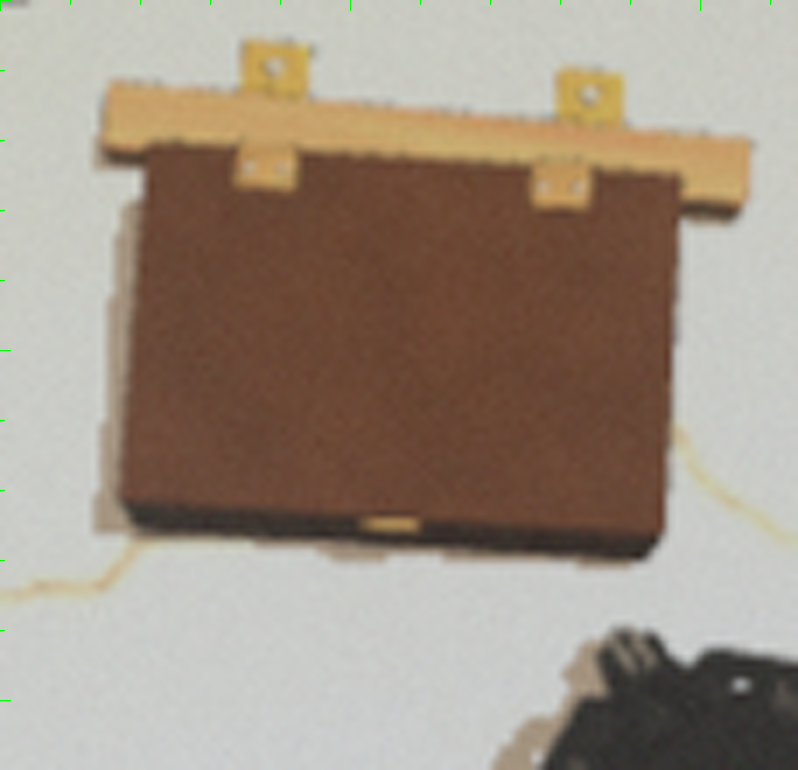

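```bash

python3 - <<'E'
from h import *
a=case([(146,140),(681,173),(664,536),(120,502)])
print(a.tolist());st()
t=tcp_for(a,1,.018,.034,96);print(t)
print(row(t+[-.015,0,0],NOM),row(t,NOM))
E
```

```text
sides [np.float64(0.2184), np.float64(0.1494), np.float64(0.2173), np.float64(0.1493)] pose [ 0.6366 -0.1271] -3.81 res 0.0016
case in stop_face frame: x -77.8 y 2.1 mm yaw 1.62
[0.6365885438887721, -0.12705473864927747, -0.06642142113884815]
t 23.80 pos [ 538.5 -211.6    7.8] F [ 0.2 -1.1  0.3] w -0.00 q [-44.   9. 131.  57.  38. -21.]
[ 5.63659985e-01 -1.11366331e-02 -1.67732796e-04]
(array([  52.6,   61.2, -184. ]), array([ 0.55, -0.39, -0.  ])) (array([  60.6,   72.7, -178.7]), array([ 0.55, -0.39, -0.  ]))
```

```bash
python3 -m inch '[[-10,-10,-30,0,0,0,1],[52,61,-184,0,0,0,1],[52,61,-184,0,0,0,1],[52,61,-184,0,0,0,1],[52,61,-184,0,0,0,1],[52,61,-184,0,0,0,1],[52,61,-184,0,0,0,1],[60,72,-179,0,0,0,1],[60,72,-179,0,0,0,1]]' | grep -E 't:|pos|force'
python3 - <<'E'
from h import *
st(); n=np.array([1,-.07,0])
disp([n*k+[0,0,-.5] for k in(8,12,14,15)]);disp([(1.2,-.2,.1),(2,-.3,.3)])
E
```

```text
t: 24.55
ee_pos: [0.5664, -0.0116, 0.0015]
eef_rot: [89.7, 54.9, 20.6]
force: [0.4, -1.6, 1.3]
t 24.55 pos [566.4 -11.6   1.5] F [ 0.4 -1.6  1.3] w 0.00 q [-18.   3. 140.  68.  23.  -9.]
[4.6, 5.7, 3.3] [6.7, 8.7, 4.9] [7.8, 10.2, 5.7] [8.3, 11.0, 6.1] 
[0.5, 0.9, 0.6] [0.8, 1.6, 1.0]
```

```bash
python3 -m inch '[[4.6,5.7,3.3,0,0,0,1],[6.7,8.7,4.9,0,0,0,1],[7.8,10.2,5.7,0,0,0,1],[7.8,10.2,5.7,0,0,0,1]]' | grep -E 'pos|force'
python3 -m inch '[[0.5,0.9,0.6,0,0,0,1],[1,1.8,1.2,0,0,0,1]]' | grep -E 'pos|force'
python3 -m inch '[[0.5,1,0.6,0,0,0,1],[0.8,2,1.2,0,0,0,1]]' | grep -E 'pos|force'
```

```text
ee_pos: [0.578, -0.0125, -0.0005]
force: [-0.2, -0.2, -0.3]
ee_pos: [0.5792, -0.0122, -0.0008]
force: [-0.2, -0.5, 0.3]
ee_pos: [0.5817, -0.0123, -0.0002]
force: [-3.1, -0.2, -0.5]
```

```bash
python3 -m inch '[[0.5,1.6,0.8,0,0,0,1],[0.9,3.2,1.6,0,0,0,1]]' | grep -E 'pos|force'
python3 -m inch '[[0.6,1.5,0.7,0,0,0,1]]' | grep -E 'pos|force'
python3 -m inch '[[0.6,1.3,0.5,0,0,0,1]]' | grep -E 'pos|force'
python3 -m inch '[[0.6,1.3,0.5,0,0,0,1]]' | grep -E 'pos|force'
```

```text
ee_pos: [0.5829, -0.0119, -0.0007]
force: [-10.9, -1.2, 4.4]
ee_pos: [0.584, -0.0114, -0.0007]
force: [-13.7, 0.2, 3.7]
ee_pos: [0.585, -0.0109, -0.0007]
force: [-13.6, 0.9, 4.5]
ee_pos: [0.5861, -0.0105, -0.0006]
force: [-12.3, 1.2, 4.8]
```

```bash
python3 -m inch '[[0.3,1.1,0.4,0,0,0,1]]' | grep -E 'pos|force'
python3 -m inch '[[0.3,1.1,0.4,0,0,0,1]]' | grep -E 'pos|force'
python3 -m inch '[[0.3,1,0.4,0,0,0,1]]' | grep -E 'pos|force'
python3 - <<'E'
from h import *
for n in("top",): cv2.imwrite(f"pics/{n}26.png",eyes.grab_frame(n)[:,:,::-1])
crop('pics/top26.png','pics/top26c.png',230,145,114,110,7)
E
```

```text
ee_pos: [0.5869, -0.0101, -0.0006]
force: [-12.2, 2.1, 3.2]
ee_pos: [0.5876, -0.0098, -0.0005]
force: [-12.8, 2.7, 1.6]
ee_pos: [0.5884, -0.0095, -0.0004]
force: [-12.1, 3.0, 0.6]
```

View pics/top26c.png

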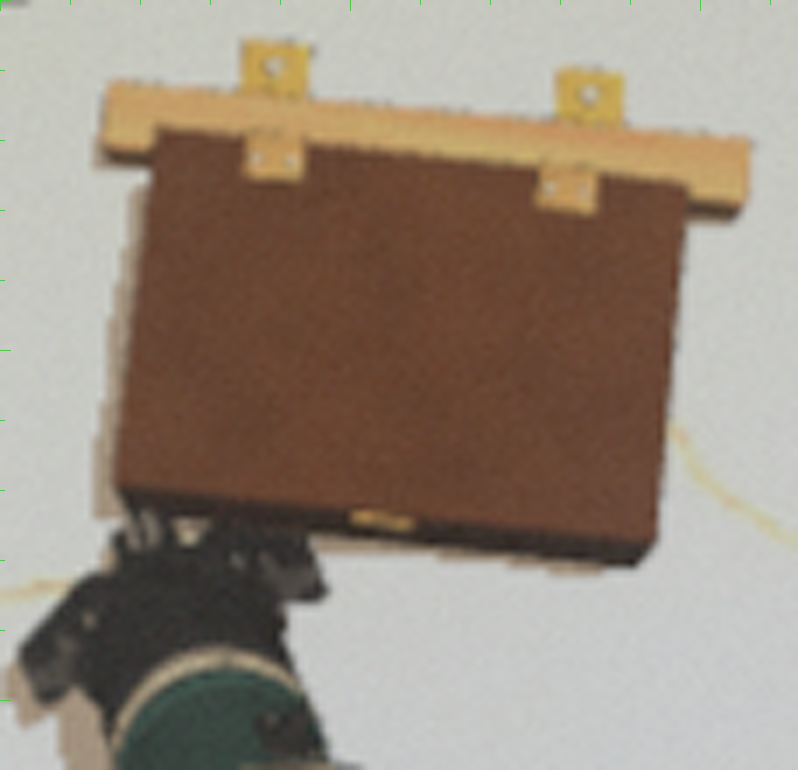

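```bash

python3 - <<'E'
from h import *
a=case([(153,126),(688,181),(655,542),(115,485)])
E
```

```text
sides [np.float64(0.2192), np.float64(0.149), np.float64(0.2165), np.float64(0.1487)] pose [ 0.6383 -0.127 ] -6.17 res 0.0022
case in stop_face frame: x -76.1 y 2.3 mm yaw -0.74
```

```bash
python3 -m inch '[[0.3,0.8,0.3,0,0,0,1]]' | grep -E 'pos|force'
python3 -m inch '[[0.3,0.8,0.3,0,0,0,1]]' | grep -E 'pos|force'
```

```text
ee_pos: [0.5886, -0.0093, -0.0007]
force: [-18.3, 1.4, 5.9]
ee_pos: [0.5888, -0.0093, -0.0009]
force: [-23.2, 0.1, 9.0]
```

```bash
python3 -m inch '[[-8,-11.5,-5,0,0,0,1],[-23,-24,-12,0,0,0,1],[-23,-24,-12,0,0,0,1]]' | grep -E 't:|pos|force'
python3 - <<'E'
from h import *
for n in("top",): cv2.imwrite(f"pics/{n}27.png",eyes.grab_frame(n)[:,:,::-1])
crop('pics/top27.png','pics/top27c.png',230,145,114,110,7)
E
```

```text
t: 26.35
ee_pos: [0.557, -0.0121, 0.0074]
eef_rot: [90.2, 55.1, 21.0]
force: [0.6, 0.5, -0.8]
```

View pics/top27c.png

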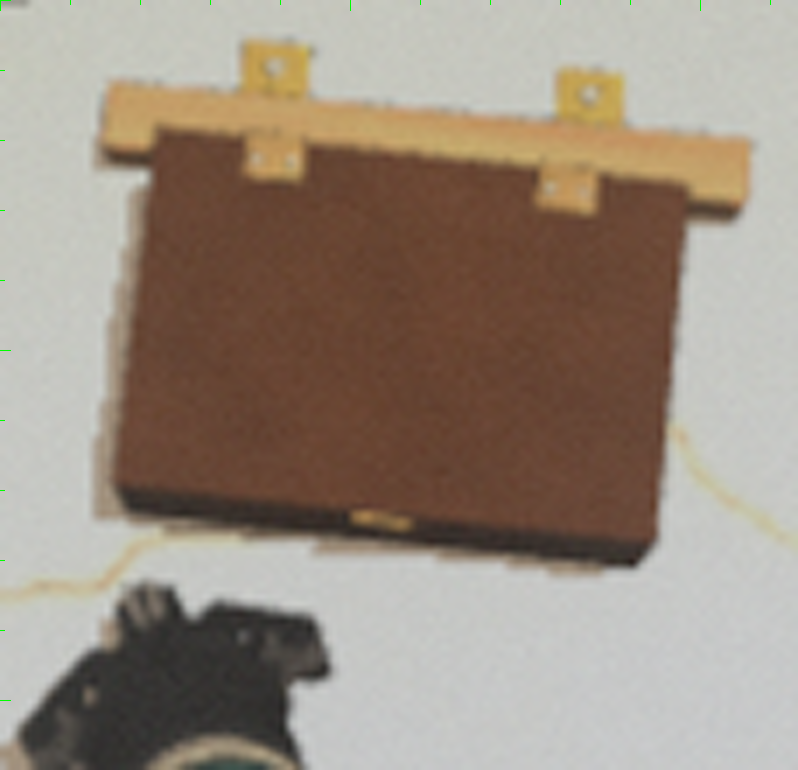

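```bash

python3 - <<'E'
from h import *
a=case([(153,126),(688,181),(656,542),(114,484)])
print(a.tolist());st()
t=tcp_for(a,-1,.020,.033,96);print(t)
print(row(t+[-.01,0,0],NOM),row(t,NOM))
E
```

```text
sides [np.float64(0.2192), np.float64(0.1489), np.float64(0.2174), np.float64(0.1484)] pose [ 0.6384 -0.127 ] -6.2 res 0.0018
case in stop_face frame: x -76.0 y 2.3 mm yaw -0.77
[0.6384384570433501, -0.12702078498142697, -0.10822924696828387]
t 26.40 pos [558.9 -12.8   8.2] F [ 0.7 -0.8  0.7] w 0.00 q [-18.   1. 140.  65.  24.  -6.]
[ 0.54711917 -0.19824022 -0.00116773]
(array([-41.8, -75.9, 165.7]), array([ 0.62, -0.47,  0.04])) (array([-36.4, -68.3, 169.2]), array([ 0.62, -0.47,  0.04]))
```

```bash
python3 -m inch '[[-15,-25,30,0,0,0,1],[-42,-76,166,0,0,0,1],[-42,-76,166,0,0,0,1],[-42,-76,166,0,0,0,1],[-42,-76,166,0,0,0,1],[-42,-76,166,0,0,0,1],[-36,-68,169,0,0,0,1],[-36,-68,169,0,0,0,1]]' | grep -E 't:|pos|force'
python3 - <<'E'
from h import *
st(); n=np.array([np.cos(-.108),np.sin(-.108),0])
disp([n*k+[0,0,-1] for k in(8,13,14)]);disp([(1.2,-.3,0),(1,-.8,.3)])
E
```

```text
t: 27.07
ee_pos: [0.5507, -0.1984, -0.0006]
eef_rot: [90.0, 54.9, 20.8]
force: [-0.3, -0.5, 0.7]
t 27.07 pos [ 550.7 -198.4   -0.6] F [-0.3 -0.5  0.7] w 0.00 q [-42.  10. 131.  59.  37. -21.]
[4.9, 5.3, 3.5] [7.5, 9.0, 5.7] [8.0, 9.7, 6.2] 
[0.6, 0.8, 0.7] [0.1, 0.7, 1.1]
```

```bash
python3 -m inch '[[4.9,5.3,3.5,0,0,0,1],[7.5,9,5.7,0,0,0,1],[7.5,9,5.7,0,0,0,1]]' | grep -E 'pos|force'
python3 -m inch '[[0.6,0.8,0.7,0,0,0,1],[1.2,1.6,1.4,0,0,0,1]]' | grep -E 'pos|force'
python3 -m inch '[[0.5,0.8,0.9,0,0,0,1]]' | grep -E 'pos|force'
```

```text
ee_pos: [0.5632, -0.1982, -0.0017]
force: [0.1, -0.2, 0.4]
ee_pos: [0.5644, -0.199, -0.0021]
force: [0.2, 0.8, 0.7]
ee_pos: [0.5655, -0.1999, -0.002]
force: [-0.6, -0.2, -0.2]
```

```bash
python3 -m inch '[[0.3,0.9,1,0,0,0,1]]' | grep -E 'pos|force'
python3 -m inch '[[0.2,0.9,1.1,0,0,0,1]]' | grep -E 'pos|force'
python3 -m inch '[[0.1,0.8,1.1,0,0,0,1]]' | grep -E 'pos|force'
```

```text
ee_pos: [0.5661, -0.2003, -0.002]
force: [-5.6, 2.7, 0.5]
ee_pos: [0.5664, -0.2002, -0.0022]
force: [-9.2, 2.5, 2.9]
ee_pos: [0.5666, -0.2002, -0.0024]
force: [-13.7, 2.9, 5.4]
```

```bash
python3 -m inch '[[-0.3,0.9,0.9,0,0,0,1]]' | grep -E 'pos|force'
python3 -m inch '[[-0.2,0.9,0.8,0,0,0,1]]' | grep -E 'pos|force'
python3 -m inch '[[-0.1,0.8,0.8,0,0,0,1]]' | grep -E 'pos|force'
```

```text
ee_pos: [0.5666, -0.2003, -0.0022]
force: [-11.6, 3.5, 2.6]
ee_pos: [0.5671, -0.2007, -0.002]
force: [-9.6, 3.1, 0.3]
ee_pos: [0.5678, -0.2013, -0.0018]
force: [-8.2, 1.7, -2.0]
```

```bash
python3 -m inch '[[0.1,0.8,0.8,0,0,0,1]]' | grep -E 'pos|force'
python3 -m inch '[[0.2,0.7,0.7,0,0,0,1]]' | grep -E 'pos|force'
python3 -m inch '[[0.2,0.7,0.7,0,0,0,1]]' | grep -E 'pos|force'
python3 - <<'E'
from h import *
for n in("top",): cv2.imwrite(f"pics/{n}28.png",eyes.grab_frame(n)[:,:,::-1])
crop('pics/top28.png','pics/top28c.png',230,145,114,110,7)
E
```

```text
ee_pos: [0.5686, -0.2019, -0.0017]
force: [-8.2, 2.3, -4.3]
ee_pos: [0.5693, -0.2025, -0.0017]
force: [-10.8, 2.9, -3.1]
ee_pos: [0.5695, -0.2024, -0.0019]
force: [-15.9, 1.0, -0.3]
```

View pics/top28c.png

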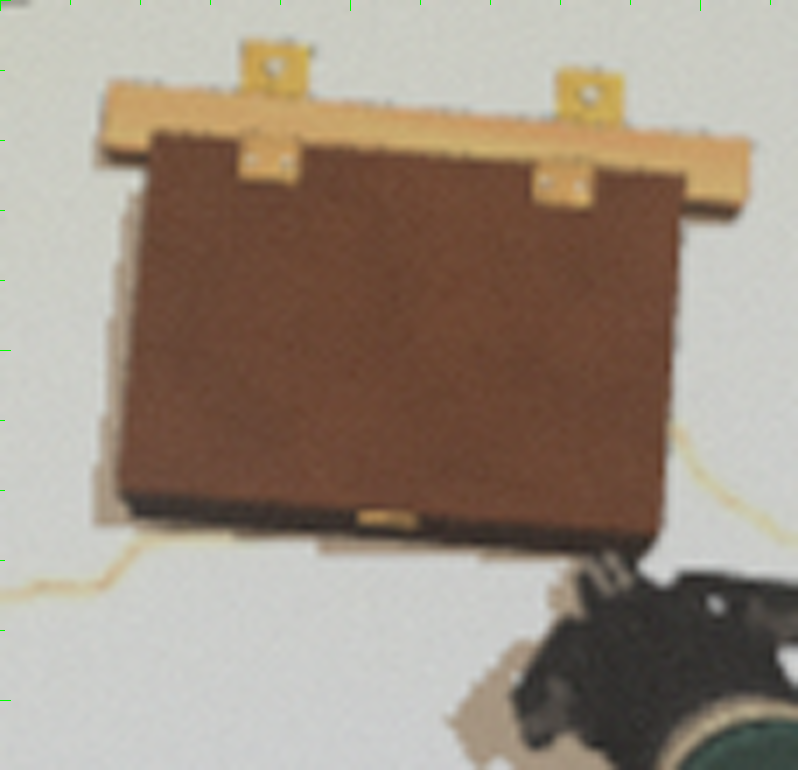

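```bash

python3 - <<'E'
from h import *
a=case([(149,131),(685,173),(661,535),(117,491)])
E
```

```text
sides [np.float64(0.2192), np.float64(0.1492), np.float64(0.2177), np.float64(0.1489)] pose [ 0.6387 -0.1272] -4.83 res 0.0014
case in stop_face frame: x -75.7 y 2.2 mm yaw 0.60
```

```bash
python3 -m inch '[[0,0.7,0.3,0,0,0,1]]' | grep -E 'pos|force'
python3 -m inch '[[-8,-11.5,-5,0,0,0,1],[-23,-24,-12,0,0,0,1],[-23,-24,-12,0,0,0,1]]' | grep -E 't:|pos|force'
python3 - <<'E'
from h import *
for n in("top",): cv2.imwrite(f"pics/{n}29.png",eyes.grab_frame(n)[:,:,::-1])
crop('pics/top29.png','pics/top29c.png',230,145,114,110,7)
a=np.array([.6387,-.1272,np.radians(-4.83)])
st()
t=tcp_for(a,1,.018,.033,96);print(t)
print(row(t+[-.015,0,0],NOM),row(t,NOM))
E
```

```text
ee_pos: [0.5695, -0.2024, -0.0019]
force: [-16.5, 1.3, -0.6]
t: 28.7
ee_pos: [0.5375, -0.2058, 0.0071]
eef_rot: [90.1, 55.0, 20.8]
force: [-0.3, 0.9, 0.1]
t 28.75 pos [ 538.9 -206.6    7.6] F [-0.1 -1.  -0.4] w 0.00 q [-44.   9. 132.  57.  38. -20.]
[ 0.56760801 -0.0097532  -0.00116773]
(array([  54.4,   62.4, -179.4]), array([ 0.55, -0.37, -0.01])) (array([  62.4,   73.9, -174.1]), array([ 0.55, -0.37, -0.01]))
```

```bash
python3 -m inch '[[-10,-10,-30,0,0,0,1],[54,62,-179,0,0,0,1],[54,62,-179,0,0,0,1],[54,62,-179,0,0,0,1],[54,62,-179,0,0,0,1],[54,62,-179,0,0,0,1],[54,62,-179,0,0,0,1],[62,74,-174,0,0,0,1],[62,74,-174,0,0,0,1]]' | grep -E 't:|pos|force'
python3 -m inch '[[4.6,6,3.3,0,0,0,1],[6.2,8.7,4.5,0,0,0,1],[6.2,8.7,4.5,0,0,0,1]]' | grep -E 'pos|force'
python3 -m inch '[[0.5,1,0.6,0,0,0,1],[1,2,1.2,0,0,0,1]]' | grep -E 'pos|force'
```

```text
t: 29.5
ee_pos: [0.5714, -0.0105, 0.0009]
eef_rot: [89.7, 54.8, 20.5]
force: [1.6, -0.0, 0.8]
ee_pos: [0.5809, -0.0112, -0.0005]
force: [0.2, -0.2, 0.4]
ee_pos: [0.5817, -0.0106, -0.001]
force: [0.5, 0.5, 0.1]
```

```bash
python3 -m inch '[[0.4,1,0.5,0,0,0,1],[0.8,2,1,0,0,0,1]]' | grep -E 'pos|force'
python3 -m inch '[[0.3,1,0.4,0,0,0,1]]' | grep -E 'pos|force'
python3 -m inch '[[0.3,1,0.4,0,0,0,1]]' | grep -E 'pos|force'
```

```text
ee_pos: [0.5842, -0.0105, -0.0003]
force: [0.4, -0.2, -0.5]
ee_pos: [0.5855, -0.0104, 0.0001]
force: [0.1, -0.3, 0.3]
ee_pos: [0.5862, -0.0103, 0.0002]
force: [-3.1, -1.7, 0.6]
```

```bash
python3 -m inch '[[0.1,1,0.3,0,0,0,1]]' | grep -E 'pos|force'
python3 -m inch '[[0.1,1,0.3,0,0,0,1]]' | grep -E 'pos|force'
python3 -m inch '[[0,0.9,0.3,0,0,0,1]]' | grep -E 'pos|force'
python3 -m inch '[[0,0.9,0.3,0,0,0,1]]' | grep -E 'pos|force'
```

```text
ee_pos: [0.5864, -0.0102, 0.0]
force: [-5.5, -2.5, 0.3]
ee_pos: [0.5865, -0.0101, -0.0001]
force: [-9.9, -3.1, 1.4]
ee_pos: [0.5867, -0.0101, -0.0]
force: [-10.2, -3.0, 0.6]
ee_pos: [0.587, -0.0098, 0.0001]
force: [-8.3, -2.1, -1.1]
```

```bash
python3 -m inch '[[0.3,0.8,0.2,0,0,0,1]]' | grep -E 'pos|force'
python3 -m inch '[[0.3,0.8,0.2,0,0,0,1]]' | grep -E 'pos|force'
python3 -m inch '[[0.3,0.8,0.2,0,0,0,1]]' | grep -E 'pos|force'
python3 - <<'E'
from h import *
for n in("top",): cv2.imwrite(f"pics/{n}30.png",eyes.grab_frame(n)[:,:,::-1])
crop('pics/top30.png','pics/top30c.png',230,145,114,110,7)
E
```

```text
ee_pos: [0.5876, -0.0096, 0.0001]
force: [-7.7, -2.3, -0.7]
ee_pos: [0.5882, -0.0092, 0.0001]
force: [-9.6, -0.6, -1.5]
ee_pos: [0.5886, -0.0091, -0.0]
force: [-13.9, -3.7, 1.2]
```

View pics/top30c.png

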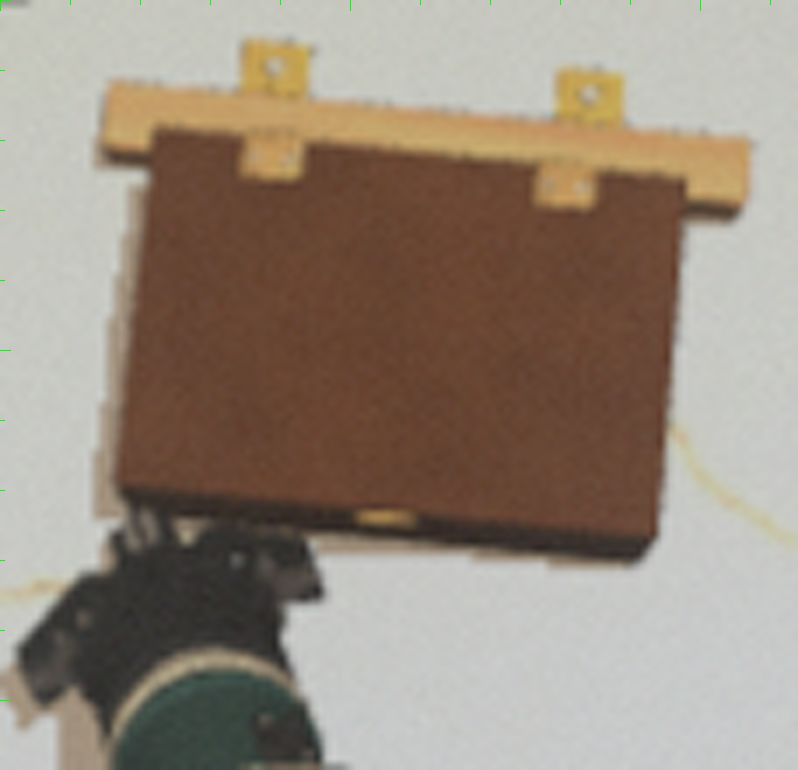

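```bash

python3 - <<'E'
from h import *
a=case([(151,126),(687,177),(658,538),(115,485)])
E
```

```text
sides [np.float64(0.2195), np.float64(0.1489), np.float64(0.2176), np.float64(0.1487)] pose [ 0.6392 -0.127 ] -5.71 res 0.0017
case in stop_face frame: x -75.3 y 2.4 mm yaw -0.28
```

```bash
python3 -m inch '[[0.1,0.8,0.2,0,0,0,1]]' | grep -E 'pos|force'
python3 -m inch '[[0,0.6,0.1,0,0,0,1]]' | grep -E 'pos|force'
```

```text
ee_pos: [0.5886, -0.0091, -0.0001]
force: [-16.3, -4.5, 2.0]
ee_pos: [0.5887, -0.0091, -0.0001]
force: [-16.1, -5.4, 2.1]
```

```bash
python3 -m inch '[[0.2,0.8,0,0,0,0,1]]' | grep -E 'pos|force'
python3 -m inch '[[0.2,0.6,0,0,0,0,1]]' | grep -E 'pos|force'
python3 - <<'E'
from h import *
st()
E
```

```text
ee_pos: [0.5888, -0.0087, -0.0002]
force: [-19.1, -5.5, 3.6]
ee_pos: [0.5889, -0.0084, -0.0003]
force: [-21.6, -5.7, 5.1]
t 31.22 pos [ 5.889e+02 -8.400e+00 -3.000e-01] F [-21.6  -5.7   5.1] w -0.00 q [-16.   5. 137.  66.  22.  -6.]
```

```bash
python3 -m inch '[[-8,-11.5,-5,0,0,0,1],[-23,-24,-12,0,0,0,1],[-23,-24,-12,0,0,0,1]]' | grep -E 't:|pos|force'
python3 -m inch '[[-15,-25,30,0,0,0,1],[-42,-76,166,0,0,0,1],[-42,-76,166,0,0,0,1],[-42,-76,166,0,0,0,1],[-42,-76,166,0,0,0,1],[-42,-76,166,0,0,0,1],[-36,-67,171,0,0,0,1],[-36,-67,171,0,0,0,1]]' | grep -E 't:|pos|force'
python3 - <<'E'
from h import *
for n in("top",): cv2.imwrite(f"pics/{n}31.png",eyes.grab_frame(n)[:,:,::-1])
crop('pics/top31.png','pics/top31c.png',230,145,114,110,7)
st()
E
```

```text
t: 31.47
ee_pos: [0.5569, -0.0088, 0.0082]
eef_rot: [90.2, 55.1, 21.0]
force: [-0.3, 0.2, -1.7]
t: 32.13
ee_pos: [0.5521, -0.1969, 0.001]
eef_rot: [90.0, 54.9, 20.7]
force: [-0.3, 0.3, 0.9]
t 32.18 pos [ 551.4 -195.7    0.7] F [1.4 0.7 0.6] w -0.00 q [-42.  10. 131.  59.  37. -21.]
```

View pics/top31c.png

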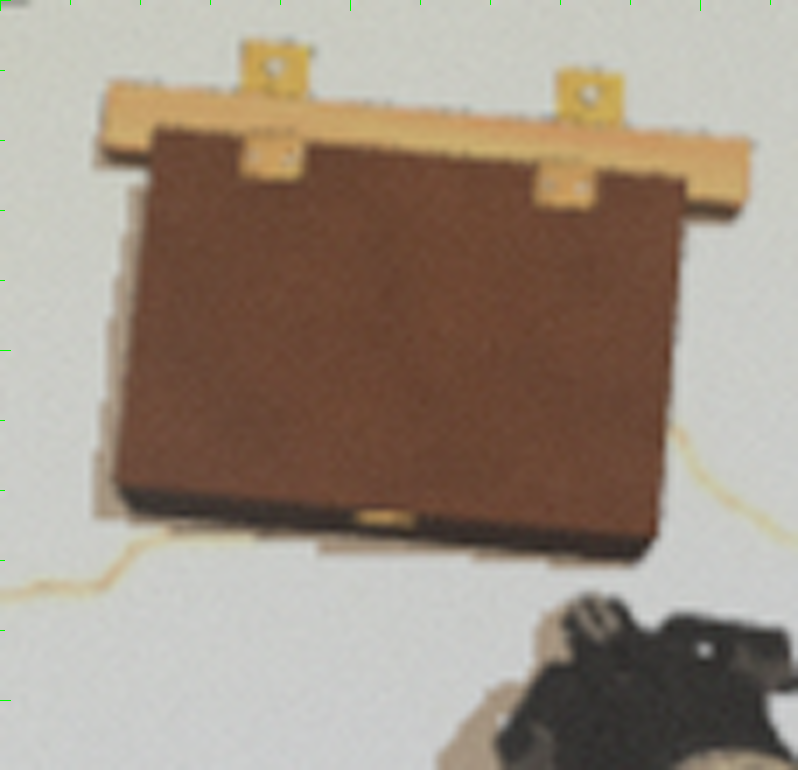

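```bash
python3 - <<'E'
from h import *
disp([(8,-5,-2),(13,-5.5,-2.5)])
E
```

```text
[5.0, 3.6, 7.4] [8.0, 7.0, 9.6]
```

```bash
python3 -m inch '[[5,3.6,7.4,0,0,0,1],[8,7,9.6,0,0,0,1],[8,7,9.6,0,0,0,1]]' | grep -E 'pos|force'
python3 -m inch '[[0.5,1,0.6,0,0,0,1],[0.9,2,1.2,0,0,0,1]]' | grep -E 'pos|force'
python3 -m inch '[[0.3,0.9,0.5,0,0,0,1]]' | grep -E 'pos|force'
python3 -m inch '[[0.2,0.7,0.4,0,0,0,1]]' | grep -E 'pos|force'
```

```text
ee_pos: [0.5645, -0.2011, -0.0019]
force: [-0.4, -1.2, 0.8]
ee_pos: [0.5657, -0.2013, -0.0019]
force: [0.7, 0.3, 0.4]
ee_pos: [0.5667, -0.2018, -0.0015]
force: [0.2, -0.7, -0.3]
ee_pos: [0.5675, -0.2022, -0.0012]
force: [-0.3, 0.4, -0.0]
```

```bash
python3 -m inch '[[0.2,0.7,0.4,0,0,0,1]]' | grep -E 'pos|force'
python3 -m inch '[[0.1,0.8,0.5,0,0,0,1]]' | grep -E 'pos|force'
python3 -m inch '[[0.1,0.8,0.5,0,0,0,1]]' | grep -E 'pos|force'
python3 -m inch '[[0.1,0.7,0.5,0,0,0,1]]' | grep -E 'pos|force'
```

```text
ee_pos: [0.5679, -0.2022, -0.0012]
force: [-3.0, 0.1, 0.1]
ee_pos: [0.5681, -0.2022, -0.0013]
force: [-6.4, -0.5, 0.6]
ee_pos: [0.5683, -0.2022, -0.0014]
force: [-9.1, -0.5, 1.9]
ee_pos: [0.5685, -0.2022, -0.0014]
force: [-13.1, -0.7, 3.4]
```

```bash
python3 -m inch '[[0,0.8,0.5,0,0,0,1]]' | grep -E 'pos|force'
python3 -m inch '[[0,0.8,0.5,0,0,0,1]]' | grep -E 'pos|force'
python3 -m inch '[[0,0.6,0.4,0,0,0,1]]' | grep -E 'pos|force'
```

```text
ee_pos: [0.5686, -0.2022, -0.0015]
force: [-15.5, -1.0, 3.2]
ee_pos: [0.5688, -0.2022, -0.0014]
force: [-14.8, -1.8, 2.4]
ee_pos: [0.5693, -0.2026, -0.0013]
force: [-13.5, -1.3, 0.2]
```

```bash
python3 -m inch '[[0.1,0.6,0.4,0,0,0,1]]' | grep -E 'pos|force'
python3 -m inch '[[0.1,0.6,0.4,0,0,0,1]]' | grep -E 'pos|force'
python3 -m inch '[[0.1,0.6,0.3,0,0,0,1]]' | grep -E 'pos|force'
```

```text
ee_pos: [0.5696, -0.2027, -0.0013]
force: [-16.1, -1.5, 1.1]
ee_pos: [0.5697, -0.2028, -0.0014]
force: [-19.4, -2.4, 3.0]
ee_pos: [0.5698, -0.2028, -0.0015]
force: [-22.2, -3.6, 4.7]
```

```bash
python3 -m inch '[[-8,-11.5,-5,0,0,0,1],[-23,-24,-12,0,0,0,1],[-50,-40,-10,0,0,0,1],[-50,-40,-10,0,0,0,1]]' | grep -E 't:|pos|force'
python3 - <<'E'
from h import *
for n in("top","side"): cv2.imwrite(f"pics/{n}32.png",eyes.grab_frame(n)[:,:,::-1])
crop('pics/top32.png','pics/top32c.png',230,145,114,110,7)
crop('pics/side32.png','pics/side32c.png',190,150,140,90,5)
E
```

```text
t: 33.93
ee_pos: [0.5119, -0.2184, 0.0213]
eef_rot: [89.8, 55.0, 20.5]
force: [0.4, -0.5, -1.3]
```

View pics/top32c.png

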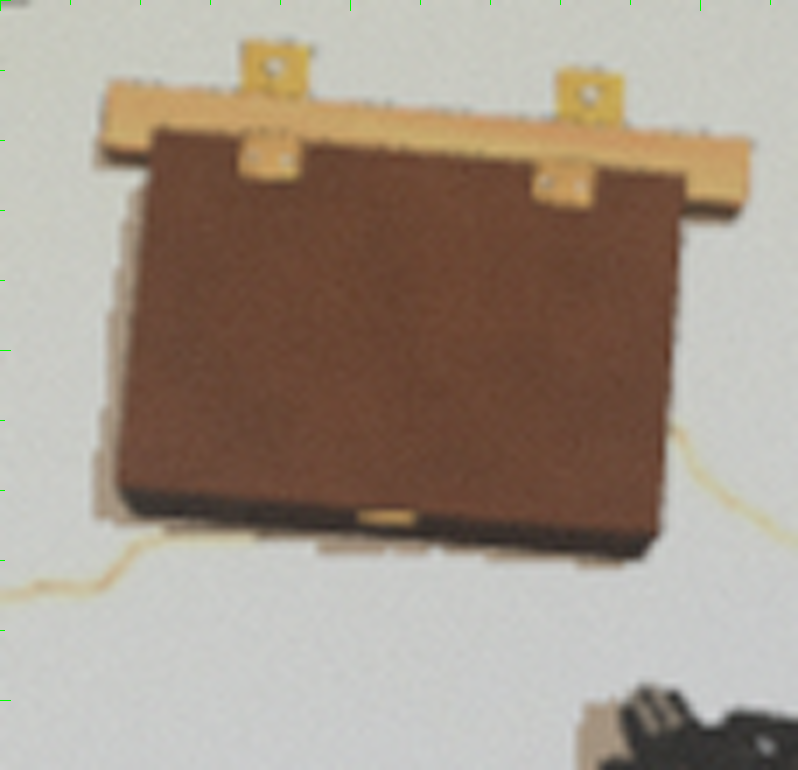

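View pics/side32c.png

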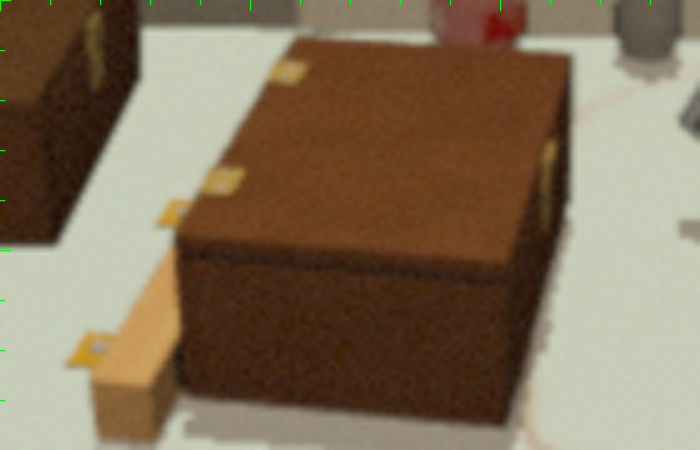

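```bash

python3 - <<'E'
from h import *
a=case([(150,128),(686,173),(660,534),(117,486)])
# check edges by gradient: near-lid edge line fit along columns, rail front/back edge
im=cv2.imread('pics/top32.png').astype(float)
i0=cv2.imread('pics/top0.png').astype(float)
c=eyes.get_calibration('top')
# near edge: brightness red drop from lid to dark face; 
def edge(img,u,v0,v1,ch=2,sign=-1):
    col=cv2.GaussianBlur(img,(3,3),0.8)[v0:v1,u,ch]; g=sign*np.diff(col); k=int(np.argmax(g)); 
    if 0<k<len(g)-1: d=(g[k-1]-g[k+1])/(2*(g[k-1]-2*g[k]+g[k+1])); 
    else: d=0
    return v0+k+.5+d
us=[u for u in range(252,318) if not 278<u<292]
P=np.array([p2w(c,u,edge(im,u,208,226),.096)[:2] for u in us]); k=np.polyfit(P[:,1],P[:,0],1); r=P[:,0]-np.polyval(k,P[:,1]);m=abs(r)<.0015;k=np.polyfit(P[m,1],P[m,0],1);print('near edge yaw',-np.degrees(np.arctan(k[0])),r.std(),m.sum())
# rail back edge in first frame (table bright -> oak): blue drop
us=[u for u in range(248,334) if not(262<u<277 or 306<u<322)]
Q=np.array([p2w(c,u,edge(i0,u,150,170,0,-1),.034)[:2] for u in us]); q=np.polyfit(Q[:,1],Q[:,0],1);r=Q[:,0]-np.polyval(q,Q[:,1]);m=abs(r)<.002;q=np.polyfit(Q[m,1],Q[m,0],1);print('rail back yaw',-np.degrees(np.arctan(q[0])),r.std(),m.sum())
y=-.127;print('near edge to rail back perp (expect 150+20+30=200 if home: 150+20... )',(np.polyval(q,y)-np.polyval(k,y))*np.cos(np.radians(5.4))*1e3)
E
```

```text
sides [np.float64(0.2193), np.float64(0.1488), np.float64(0.2174), np.float64(0.1481)] pose [ 0.6397 -0.1272] -5.17 res 0.0017
case in stop_face frame: x -74.8 y 2.2 mm yaw 0.26
near edge yaw -5.416807386952721 0.0001791658043131667 53
rail back yaw -5.611741070303997 0.00028018040853218745 57
near edge to rail back perp (expect 150+20+30=200 if home: 150+20... ) 184.40526326891307
```

```bash
python3 - <<'E'
from h import *
st()
t=np.array([.568,-.0095,-.001])
print(row(t+[-.015,0,0],NOM),row(t,NOM))
E
```

```text
t 34.03 pos [ 513.9 -218.2   21.2] F [-0.1 -0.1 -0.5] w 0.00 q [-47.   6. 133.  55.  41. -20.]
(array([  81.2,   77.6, -181.5]), array([ 0.58, -0.29, -0.06])) (array([  89.2,   89.1, -176.2]), array([ 0.58, -0.29, -0.06]))
```

```bash
python3 -m inch '[[0,0,-40,0,0,0,1],[81,77,-181,0,0,0,1],[81,77,-181,0,0,0,1],[81,77,-181,0,0,0,1],[81,77,-181,0,0,0,1],[81,77,-181,0,0,0,1],[81,77,-181,0,0,0,1],[89,89,-176,0,0,0,1],[89,89,-176,0,0,0,1]]' | grep -E 't:|pos|force'
python3 -m inch '[[4.6,6,3.3,0,0,0,1],[6.8,9.7,4.9,0,0,0,1],[6.8,9.7,4.9,0,0,0,1]]' | grep -E 'pos|force'
python3 -m inch '[[0.5,1,0.6,0,0,0,1],[0.9,1.9,1,0,0,0,1]]' | grep -E 'pos|force'
```

```text
t: 34.78
ee_pos: [0.5699, -0.0085, -0.0006]
eef_rot: [89.8, 54.9, 20.7]
force: [0.9, -1.2, 0.6]
ee_pos: [0.5814, -0.0099, -0.0011]
force: [0.6, 0.1, 0.2]
ee_pos: [0.5821, -0.0094, -0.0015]
force: [-1.1, 0.6, 0.1]
```

```bash
python3 -m inch '[[0.5,1,0.4,0,0,0,1],[0.9,2,0.8,0,0,0,1]]' | grep -E 'pos|force'
python3 -m inch '[[0.5,1,0.4,0,0,0,1],[0.9,2,0.8,0,0,0,1]]' | grep -E 'pos|force'
python3 -m inch '[[0.2,0.8,0.3,0,0,0,1]]' | grep -E 'pos|force'
python3 -m inch '[[0.2,0.8,0.3,0,0,0,1]]' | grep -E 'pos|force'
```

```text
ee_pos: [0.5845, -0.009, -0.001]
force: [-0.3, 0.2, -0.4]
ee_pos: [0.587, -0.0088, -0.0005]
force: [-0.4, -0.7, -0.3]
ee_pos: [0.5875, -0.0087, -0.0005]
force: [-1.5, -1.0, -1.1]
ee_pos: [0.5878, -0.0087, -0.0006]
force: [-5.5, -2.0, 0.6]
```

```bash
python3 -m inch '[[0.1,0.8,0.3,0,0,0,1]]' | grep -E 'pos|force'
python3 -m inch '[[0.1,0.8,0.3,0,0,0,1]]' | grep -E 'pos|force'
python3 -m inch '[[0.1,0.7,0.2,0,0,0,1]]' | grep -E 'pos|force'
python3 -m inch '[[0.1,0.5,0.2,0,0,0,1]]' | grep -E 'pos|force'
```

```text
ee_pos: [0.588, -0.0087, -0.0007]
force: [-8.5, -2.3, 2.0]
ee_pos: [0.5881, -0.0086, -0.0008]
force: [-10.1, -3.6, 2.3]
ee_pos: [0.5883, -0.0085, -0.0007]
force: [-9.8, -2.8, 2.3]
ee_pos: [0.5885, -0.0084, -0.0007]
force: [-11.1, -3.1, 1.5]
```

```bash
python3 -m inch '[[0.1,0.6,0.2,0,0,0,1]]' | grep -E 'pos|force'
python3 -m inch '[[0.1,0.6,0.2,0,0,0,1]]' | grep -E 'pos|force'
python3 -m inch '[[0.1,0.5,0.2,0,0,0,1]]' | grep -E 'pos|force'
```

```text
ee_pos: [0.5887, -0.0083, -0.0008]
force: [-12.6, -5.2, 3.3]
ee_pos: [0.5888, -0.0083, -0.0009]
force: [-14.8, -3.4, 5.0]
ee_pos: [0.5888, -0.0081, -0.0009]
force: [-16.1, -5.0, 4.8]
```

```bash
python3 -m inch '[[0,0.7,0.2,0,0,0,1]]' | grep -E 'pos|force'
python3 -m inch '[[0,0.6,0.2,0,0,0,1]]' | grep -E 'pos|force'
python3 -m inch '[[0,0.6,0.2,0,0,0,1]]' | grep -E 'pos|force'
```

```text
ee_pos: [0.5889, -0.0081, -0.0009]
force: [-18.4, -3.7, 4.9]
ee_pos: [0.5889, -0.0081, -0.001]
force: [-18.7, -6.0, 5.2]
ee_pos: [0.5889, -0.008, -0.001]
force: [-21.2, -6.0, 5.9]
```

```bash
python3 -m inch '[[-8,-11.5,-5,0,0,0,1],[-23,-24,-12,0,0,0,1],[-70,-50,-10,0,0,0,1],[-70,-50,-10,0,0,0,1],[-70,-50,-10,0,0,0,1],[-70,-50,-10,0,0,0,1]]' | grep -E 't:|pos|force'
python3 - <<'E'
from h import *
for n in("top","side"): cv2.imwrite(f"pics/{n}33.png",eyes.grab_frame(n)[:,:,::-1])
crop('pics/top33.png','pics/top33c.png',230,145,114,110,7)
c=eyes.get_calibration('top')
def edge(img,u,v0,v1,ch=2,sign=-1):
    col=cv2.GaussianBlur(img,(3,3),0.8)[v0:v1,u,ch]; g=sign*np.diff(col); k=int(np.argmax(g)); 
    d=(g[k-1]-g[k+1])/(2*(g[k-1]-2*g[k]+g[k+1])) if 0<k<len(g)-1 else 0
    return v0+k+.5+d
i0=cv2.imread('pics/top0.png').astype(float)
us=[u for u in range(248,334) if not(262<u<277 or 306<u<322)]
def fit(P):
    k=np.polyfit(P[:,1],P[:,0],1)
    for _ in range(3): m=abs(P[:,0]-np.polyval(k,P[:,1]))<.0012; k=np.polyfit(P[m,1],P[m,0],1)
    return k
q=fit(np.array([p2w(c,u,edge(i0,u,150,170,0,-1),.034)[:2] for u in us]))
for n in(27,29,31,32,33):
    im=cv2.imread(f'pics/top{n}.png').astype(float)
    us=[u for u in range(252,312) if not 278<u<292]
    k=fit(np.array([p2w(c,u,edge(im,u,206,228),.096)[:2] for u in us]))
    g=lambda y:(np.polyval(q,y)-np.polyval(k,y))*np.cos(np.radians(5.5))*1e3-185
    print(n,'yaw rel %.2f'%np.degrees(np.arctan(q[0])-np.arctan(k[0])),'gap L %.2f C %.2f R %.2f'%(g(-.037),g(-.127),g(-.217)))
E
```

```text
t: 37.03
ee_pos: [0.516, -0.029, 0.0328]
eef_rot: [89.9, 54.9, 20.6]
force: [-0.3, -0.1, -0.0]
27 yaw rel -0.91 gap L -0.45 C 0.98 R 2.41
29 yaw rel 0.58 gap L 0.94 C 0.02 R -0.90
31 yaw rel -0.29 gap L -0.72 C -0.26 R 0.21
32 yaw rel 0.18 gap L -0.33 C -0.61 R -0.89
33 yaw rel -0.04 gap L -0.79 C -0.73 R -0.66
```

View pics/top33.png

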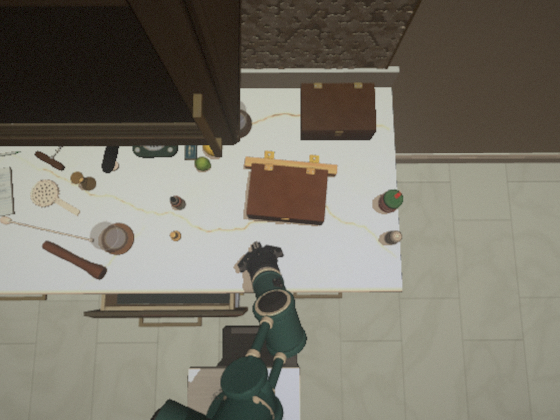

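View pics/top33c.png

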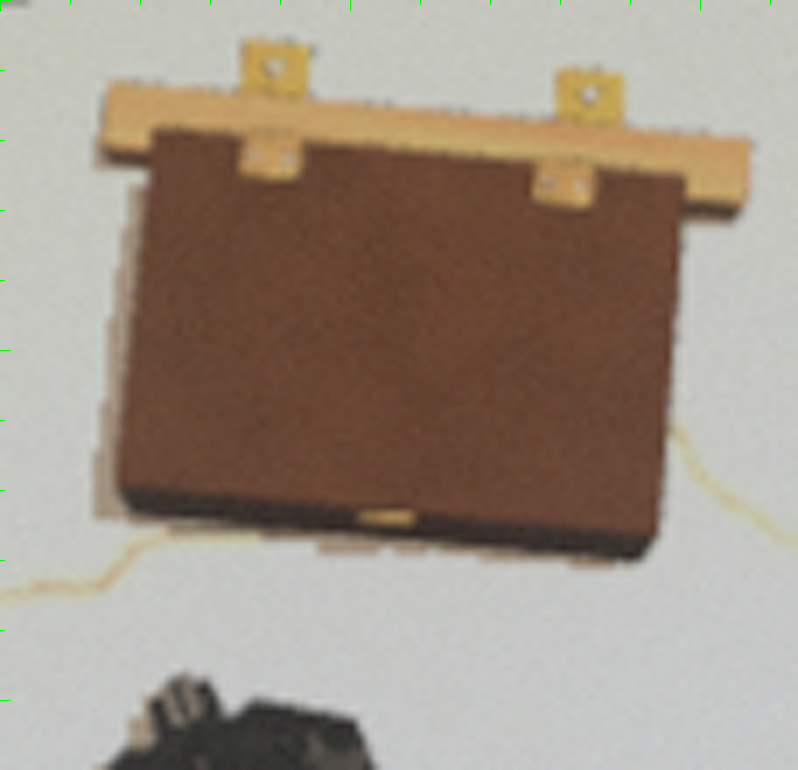

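```bash
python3 -m inch '[[0,0,0,0,0,0,1],[0,0,0,0,0,0,1]]' | grep -E 't:|force'; python3 -c "
from workcell import order; print(order.sign_off())"
```

```text
t: 37.3
eef_rot: [90.1, 55.0, 20.9]
force: [0.3, 0.8, 0.6]
the job is handed in; nothing more can be done
None
```

The case is back against the rail, square and touching both pads as far as the cameras show. I walked it there with alternating nudges on its two near corners and bedded it with firm corner pushes, right then left. I handed in at about 37 s with the hand clear.

**Last checks**
- **Seating:** in the top camera the case is about 0.04° off square with the rail. Its far face sits about 0.7–0.8 mm into the rubber at both pads. The measurement is good to about 1 mm.
- **Force:** the largest force I read on a push was about 25 N, at the limit. It came on one left push, about 23 N of it horizontal and 9 N vertical. I only read the force at the end of each step, so I can't rule out a brief higher peak. The last bedding pushes reached about 23 N.
- **Other things:** nothing else looks moved in the top view, and the force reading with the hand clear was near zero.

**What did not fit**
- **Centring:** the case sits about 2 mm to the left (+y) of the rail's centre. Dragging sideways during the pushes did not remove this.
- **Tip position:** in the pictures the fingertips sit about 38 mm behind the reported TCP. My first right-corner push was therefore at about 62–67 mm high, above the 55 mm guideline. The case did not tip, and all later pushes were at about 30–35 mm.

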